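# Turn the stickered chocolate bars and put them out

### The arm

A 7-joint arm with a two-finger parallel gripper is mounted at the origin on the work surface. World frame = base frame: x ahead of the robot, y to its left, z up, the work surface at z = 0. Lengths are in m, angles in rad, forces in N, time in s.
With the tool pointing down it reaches from about 0.425 to 0.95 m from the base axis. Payload 16.7 kg.
Tool frame: the origin (TCP) lies between the finger pads; the fingertips stand env.finger_overhang ahead of it and the grasp point (between the pads) lies 3 mm ahead of it (env.finger_overhang is the distance from the TCP to the fingertips, in m); z points along the fingers, y is the line along which they close (so a half turn about z gives the same grasp; the last joint's range is limited). The gripper opens to 94 mm and grips with 3 to 60 N. Pads are 16 mm wide; open, the fingers measure 119 mm over their backs; the gripper's body (75 mm by 177 mm) begins 78 mm behind the grasp point.
Start: joints at [-1.458, 0.426, 0.074, 1.606, -0.034, 1.111, -0.067], TCP at [0.175, 0.652, 0.206] pointing down, gripper open.
Joint ranges: [-2.85, 2.85], [-0.5, 2.14], [-1.23, 1.37], [0.21, 2.46], [-1.02, 4.16], [0.16, 2.05], [-2.73, 2.73]. Speed limits (rad/s): [1.89, 1.89, 2.39, 2.39, 3.01, 3.01, 3.01].

### API

Orientations are given as a rotation vector (axis times angle).
In Python, from rig import env gives the robot as it stands.
- The arm moves only by the shell command python3 -m pendant 'ROWS' [FORCE]. ROWS is JSON, a list of rows, each an object of numbers: "x", "y", "z": the shift along the tool's x, y, z in m; "rx", "ry", "rz": the turn, a rotation vector about the tool's x, y, z in rad; "grip": the opening, from 0 (shut) to 1 (fully open). A call has 1 to 5 rows; each row is the pose to reach, as a shift and turn from the pose commanded when the call began, along the tool's axes at that moment; what a row does not reach only later rows make up. A row lasts 1/8 s, in which the tool goes at most 62.5 mm and 10.7 degrees, less where a joint would pass 70% of its speed; a pose out of reach is approached as far as the arm can. A call with a gripper value outside its range is refused whole. The fingers move at their own pace and stop on an object; FORCE is the grip in N (left out, the last holds). Time passes only in rows, so rows that repeat a pose let the fingers close. It gives the time, the measured TCP pose, the force, the opening and the grip force at its end, in the units of the state.
- env.observe(): the state, without advancing time (a new reading comes with each control period).
- env.grab_frame(name): name is "scene" or "top"; returns (picture, depth): 420x560x3 uint8, red, green, blue; 420x560 float32, m along the optical axis (not along the pixel's ray), 0 where there is no reading.
- env.camera_info(name): a dict with "mtx" (3x3 intrinsics, pixels), "origin" and "rotation" of the camera in the world. Camera axes: x right, y down, z forward; pixel columns grow to the right and rows downward; lengths in m; the calibration is good to about 2 mm. A picture is of the moment at which its call begins. camera_info takes no time and is no camera call.
- env.close_job(): hands the job in; it is judged then, once.
The state is a dict: "time_s": time; "joints": joint angles; "dq": joint speeds; "tau": joint torques, N m; "eef_pos": TCP position; "ee_rot": TCP orientation; "ft_force": force on the tool from outside, world axes, zero at the start; "torque": the same for the moment, N m; "opening": finger opening in m; "grasp_force": force on a finger pad.
Only numpy, scipy, OpenCV 4.12 (cv2) and the standard library are available. Lean on these libraries where they do the work, as an engineer would, in place of code of your own. Each camera call takes 0.05 s, during which the arm holds its last target. There are 200 camera calls.

### The job

The chocolate bars in the sheet pan have just been stickered and lie base up. Send each one down the twisted turn-over chute so that it comes out face up, the palest chocolate first and on to the darkest (white, caramel, milk, dark) so that no dark crumbs mark a pale bar, and set it down flat, face up and squared up in the empty front space of the tray of its own chocolate. Leave everything else on the counter where it is.

Things in the scene. Friction and masses are not known exactly. Their poses are not given: they have to be found in the camera images.
- bar_white: cream-white chocolate bar, 76 x 34 x 14 mm, 45 g, loose and rigid; absent from some starts. Origin at its middle, x along its 76 mm, y along its 34 mm; +z comes out of the flat base with the white, red-striped sticker (up at the start), -z out of the moulded face of four blocks (must be up at the end). Upright sides.
- bar_caramel: caramel-tan chocolate bar, 76 x 34 x 14 mm, 45 g, loose and rigid; absent from some starts. Origin at its middle, x along its 76 mm, y along its 34 mm; +z comes out of the flat base with the white, red-striped sticker (up at the start), -z out of the moulded face of four blocks (must be up at the end). Upright sides.
- bar_milk: mid-brown milk chocolate bar, 76 x 34 x 14 mm, 45 g, loose and rigid; absent from some starts. Origin at its middle, x along its 76 mm, y along its 34 mm; +z comes out of the flat base with the white, red-striped sticker (up at the start), -z out of the moulded face of four blocks (must be up at the end). Upright sides.
- bar_dark: very dark brown chocolate bar, 76 x 34 x 14 mm, 45 g, loose and rigid; absent from some starts. Origin at its middle, x along its 76 mm, y along its 34 mm; +z comes out of the flat base with the white, red-striped sticker (up at the start), -z out of the moulded face of four blocks (must be up at the end). Upright sides.
- tray_white: fixed tray for white bars: cream-white pieces (20 mm high) fill its far half, a cream-white stripe is on its far ticket. 180 x 90 mm, floor 4 mm, walls 2.5 mm thick, tops 10 mm above the counter. Empty front space 104 (x) x 85 mm (y) inside. Origin at counter level under the middle of this space; x runs to the pieces, y along the width. A flat bar: middle at z = 11 mm.
- tray_caramel: fixed tray for caramel bars: caramel-tan pieces (20 mm high) fill its far half, a caramel-tan stripe is on its far ticket. 180 x 90 mm, floor 4 mm, walls 2.5 mm thick, tops 10 mm above the counter. Empty front space 104 (x) x 85 mm (y) inside. Origin at counter level under the middle of this space; x runs to the pieces, y along the width. A flat bar: middle at z = 11 mm.
- tray_milk: fixed tray for milk bars: mid-brown milk pieces (20 mm high) fill its far half, a mid-brown milk stripe is on its far ticket. 180 x 90 mm, floor 4 mm, walls 2.5 mm thick, tops 10 mm above the counter. Empty front space 104 (x) x 85 mm (y) inside. Origin at counter level under the middle of this space; x runs to the pieces, y along the width. A flat bar: middle at z = 11 mm.
- tray_dark: fixed tray for dark bars: very dark brown pieces (20 mm high) fill its far half, a very dark brown stripe is on its far ticket. 180 x 90 mm, floor 4 mm, walls 2.5 mm thick, tops 10 mm above the counter. Empty front space 104 (x) x 85 mm (y) inside. Origin at counter level under the middle of this space; x runs to the pieces, y along the width. A flat bar: middle at z = 11 mm.
- chute: fixed turn-over chute of slippery coated steel wire and sheet (a bar slides freely on it), 550 x 140 mm, 320 mm high. Origin on the counter under its middle, z up, x across; bars travel towards -y: sloping loading plate, funnel, twisted wire slot, bend, flat landing. A bar laid base up on the plate, long side along y, slides through in a second and stops face up on the landing, roughly along y.
- chute_mouth (a point): surface of the loading plate (slopes down 40 degrees to -y, 104 mm wide, no lips), on its centre line, 30 mm up the slope from the wire funnel (40 mm long, 24 mm high, narrows from 72 to 44 mm) and 50 mm from the upper edge. A level bar along y clears the plate when its middle is 45 mm above this point; let go there, it tips nose-down and slides in. Axes as the chute's.
- chute_mid (a point): middle of the twisted slot, on its axis, where a bar passes on edge. The slot is a cage of ten wires, 44 x 31 mm inside, wound half a turn over 270 mm. Axes as the chute's.
- chute_landing (a point): middle of the flat wire landing, on top of its wires, 20 mm above the counter; a bar on it has its middle at z = 27 mm. It is 126 mm wide between side wires 5 mm high; the padded end stop (22 mm high, across x) is 61 mm from here towards -y, the ends of the bend's walls (34 mm high, 54 mm apart) 59 mm towards +y. Axes as the chute's.
- pan: fixed shallow aluminium sheet pan, 132 (x) x 364 mm (y), in which the bars lie at the start. Floor 4 mm thick, rim 3 mm thick with its top 10 mm above the counter; a bar in it has its middle at z = 11 mm. Origin under its middle.
- tongs: steel praline tongs, 150 mm long and 10 mm high, a bystander. Origin under its middle.
- sticker_roll: paper roll of stickers, 64 mm across and 26 mm high, a bystander. Origin under its middle.
- gift_box: red gift box with a gold band, 100 x 75 x 45 mm, a bystander. Origin under its middle.
- nib_jar: amber glass jar with a paper label and steel lid, 64 mm across and 95 mm high, a bystander. Origin under its middle.
- cocoa_tin: tin with a copper-brown body, paper label and grey lid, 72 mm across and 110 mm high, a bystander. Origin under its middle.
- foil_praline: praline in red foil, 34 mm across and 27 mm high, a bystander. Origin under its middle.
Mind the look-alikes: they are no part of the job. Leave any blue look-alike of the bar_milk alone.

How it is judged:
By the outcome, as a careful person would: the job done as asked, in the order asked, and still so for the second after the job is handed in, with the robot touching nothing.
Of bar_white, bar_caramel, bar_milk, bar_dark only 3 to 4 are there at a start; the rules pass over those that are not, and their reading is None.
At some moment in a run one of bar_white, bar_caramel, bar_milk, bar_dark may be knocked a few centimetres aside while the robot is not near it.
It also fails if it takes over 210 s, if anything falls off the work surface, if the arm or the gripper's body presses on something with over 40 N, if the wrist force passes 120 N, or if a joint passes its speed limit or range.

## Working session

There is one attempt and no reset: what is moved stays moved. The work goes in short steps, Python scripts to look and compute and a shell command to move; the robot and the scene stay as the last step left them, time stands still between calls to the robot, and variables do not carry over. Pictures are saved under pics/ and viewed, at most 14 in all, crops included, and the job is handed in when it is done.

```bash
mkdir -p pics; ls; python3 - <<'E'
from rig import env
import cv2
for n in("scene","top"):
    p,d=env.grab_frame(n); cv2.imwrite(f"pics/{n}0.png",p[...,::-1])
    c=env.camera_info(n); print(n,c)
o=env.observe(); print(o, env.finger_overhang)
E
```

```text
pics
scene {'mtx': array([[507.90890265,   0.        , 274.06014682],
       [  0.        , 507.90890265, 210.48506974],
       [  0.        ,   0.        ,   1.        ]]), 'origin': array([ 1.4283879 , -0.46470188,  1.10375993]), 'rotation': array([-2.01982695, -1.28462859,  0.56693015])}
top {'mtx': array([[497.09248461,   0.        , 276.9074208 ],
       [  0.        , 497.09248461, 201.86437464],
       [  0.        ,   0.        ,   1.        ]]), 'origin': array([ 0.26314882, -0.0424963 ,  1.54013284]), 'rotation': array([-2.07386103,  2.1542658 , -0.21434127])}
{'time_s': 0.1, 'joints': array([-1.45751302,  0.4266791 ,  0.07386272,  1.6065335 , -0.03414151,
        1.11076838, -0.0671153 ]), 'dq': array([ 0.00020323, -0.00272938, -0.00095256, -0.00014304, -0.00066714,
        0.00063903,  0.00013957]), 'tau': array([ 7.10417939e-03, -9.37462378e+01,  3.67654257e+00, -4.55034971e+01,
       -4.86810948e-02,  1.70262402e-02,  9.32140892e-05]), 'eef_pos': array([0.17526399, 0.65145366, 0.20584367]), 'ee_rot': array([-4.11694195e-01, -3.11439765e+00,  1.76634444e-03]), 'ft_force': array([ 0.40681194,  0.23801492, -0.73879177]), 'torque': array([-0.02639031, -0.02843507,  0.0264998 ]), 'grasp_force': 0.0, 'opening': 0.09426051344827113} 0.022
```

View pics/scene0.png

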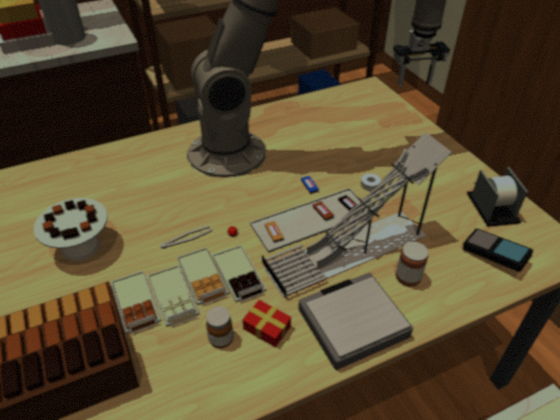

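View pics/top0.png

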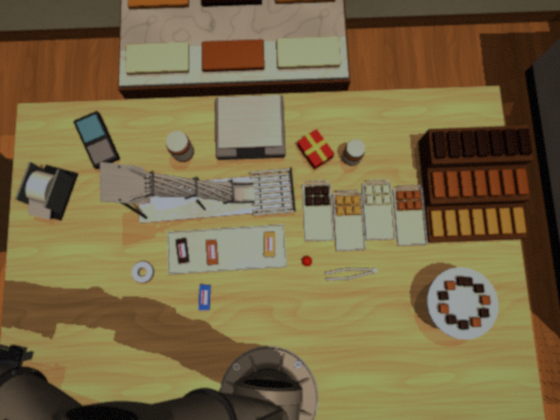

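The scene view shows three bars in the pan (caramel at 273,231; reddish at 323,210; dark at 347,202) and a blue look-alike outside it at (310,184). The top view shows the same bars at (269,244), (212,252) and (182,250), with the blue one at (204,297). From left to right in the top view the trays are dark (317,210), caramel (347,220), white (377,210) and milk (409,215). White seems to be absent. I'll check these in a close crop.

```bash
cat > h.py <<'E'
from rig import env
import cv2, numpy as np
from scipy.spatial.transform import Rotation as R
def cast(n,uv,z):
    c=env.camera_info(n); uv=np.atleast_2d(uv).astype(float)
    d=np.c_[uv,np.ones(len(uv))]@np.linalg.inv(c["mtx"]).T@R.from_rotvec(c["rotation"]).as_matrix().T
    return c["origin"]+d*((z-c["origin"][2])/d[:,2])[:,None]
def proj(n,P):
    c=env.camera_info(n); q=(np.atleast_2d(P)-c["origin"])@R.from_rotvec(c["rotation"]).as_matrix()@c["mtx"].T
    return q[:,:2]/q[:,2:]
def cloud(n,d):
    c=env.camera_info(n); v,u=np.mgrid[:d.shape[0],:d.shape[1]]
    q=np.stack([u,v,np.ones_like(u)],-1)@np.linalg.inv(c["mtx"]).T*d[...,None]
    return q@R.from_rotvec(c["rotation"]).as_matrix().T+c["origin"]
E
python3 - <<'E'
from h import *
im=cv2.imread("pics/top0.png")
cv2.imwrite("pics/crop_top.png",cv2.resize(im[150:320,90:440],None,fx=2.28,fy=2.28,interpolation=cv2.INTER_CUBIC))
im=cv2.imread("pics/scene0.png")
cv2.imwrite("pics/crop_sc.png",cv2.resize(im[125:325,240:500],None,fx=3,fy=3,interpolation=cv2.INTER_CUBIC))
for n,p in dict(caramel=(269,244),milk=(212,252),dark=(182,250),blue=(204,297)).items(): print(n,cast("top",p,.018).round(3))
for n,p in dict(caramel=(273,231),milk=(323,210),dark=(347,202),blue=(310,184)).items(): print(n,cast("scene",p,.018).round(3))
E
```

```text
caramel [[ 0.445 -0.018  0.018]]
milk [[0.427 0.157 0.018]]
dark [[0.436 0.249 0.018]]
blue [[0.292 0.183 0.018]]
caramel [[ 0.45  -0.023  0.018]]
milk [[0.433 0.158 0.018]]
dark [[0.433 0.245 0.018]]
blue [[0.304 0.18  0.018]]
```

View pics/crop_top.png

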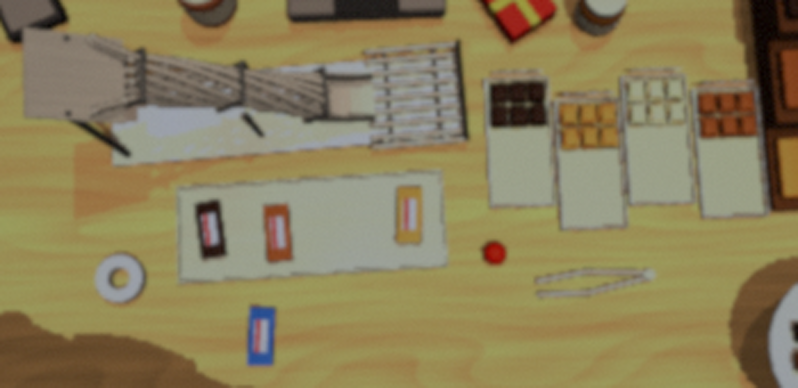

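View pics/crop_sc.png

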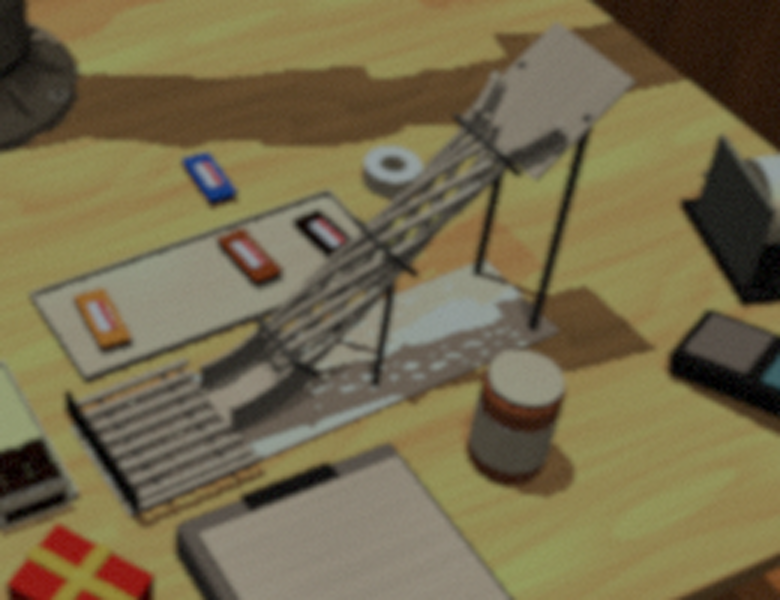

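White is absent: the pan holds only dark (209,229), milk (278,233) and caramel (408,214) in crop pixels, and the blue look-alike lies outside it at (261,335). The milk bar's colour matches the milk tray's pieces. Next I'll measure everything.

```bash
cat > m.py <<'E'
from h import *
def rects(n,mask,z,amin,amax):
    m=cv2.resize(mask,None,fx=4,fy=4,interpolation=cv2.INTER_CUBIC); m=(m>127).astype(np.uint8)
    out=[]
    for c in cv2.findContours(m,cv2.RETR_EXTERNAL,cv2.CHAIN_APPROX_NONE)[0]:
        p=(c[:,0]+.5)/4-.5
        P=cast(n,p,z)[:,:2]
        r=cv2.minAreaRect((P*1000).astype(np.float32)); (cx,cy),(w,h),a=r
        if not amin<w*h<amax: continue
        if w<h: a+=90; w,h=h,w
        a=(a+90)%180-90
        out.append((round(cx/1000,4),round(cy/1000,4),round(w,1),round(h,1),round(a,1)))
    return sorted(out,key=lambda t:t[1])
def pale(im):
    h=cv2.cvtColor(im,cv2.COLOR_RGB2HSV); return ((h[...,1]<75)&(h[...,2]>100)).astype(np.uint8)*255
E
python3 - <<'E'
from m import *
f={n:env.grab_frame(n) for n in("top","scene")}
im,d=f["top"]
h=cv2.cvtColor(im,cv2.COLOR_RGB2HSV)
for p in [(330,240),(240,250),(345,235),(300,270),(269,237),(212,243)]: print(p,h[p[1],p[0]])
print("pale",rects("top",pale(im),.004,4000,70000))
for n in f:
    print(n,"bars")
    hh=cv2.cvtColor(f[n][0],cv2.COLOR_RGB2HSV)
    # pan region: project pan outline found from pale blob later; here non-pale inside convex hull
    m=cv2.morphologyEx(pale(f[n][0]),cv2.MORPH_CLOSE,np.ones((3,3)))
    cs=cv2.findContours(m,cv2.RETR_EXTERNAL,cv2.CHAIN_APPROX_NONE)[0]
    px=proj(n,[[.437,.11,.004]])[0]
    for c in cs:
        hull=cv2.convexHull(c)
        if cv2.pointPolygonTest(hull,tuple(map(float,px)),False)>0 and cv2.contourArea(hull)>1500:
            reg=np.zeros(m.shape,np.uint8); cv2.drawContours(reg,[hull],-1,255,-1); reg=cv2.erode(reg,np.ones((5,5)))
            print(" pan",cast(n,cv2.minAreaRect(hull)[0],.004).round(3))
            b=cv2.morphologyEx(((reg>0)&(pale(f[n][0])==0)).astype(np.uint8)*255,cv2.MORPH_CLOSE,np.ones((9,9)))
            print(rects(n,b,.015,1200,6000))
X=cloud("top",d); 
s=(X[...,2]>.2)&(X[...,2]<.33)&(X[...,0]>.5)&(X[...,0]<.75)&(X[...,1]>.33)&(d>0)
P=X[s]; 
for _ in range(6):
    c=P.mean(0); nrm=np.linalg.svd(P-c)[2][2]; nrm*=np.sign(nrm[2]); e=(P-c)@nrm; P=P[abs(e)<max(.004,2*e.std())]
print("plate",len(P),P.min(0),P.max(0),nrm,np.degrees(np.arccos(nrm[2])),"yaw",np.degrees(np.arctan2(nrm[0],-nrm[1])))
z=np.array([nrm[0],nrm[1],0]);z/=np.linalg.norm(z)
ux=np.array([-z[1],z[0],0]); us=np.cross(ux,nrm)
q=np.c_[(P-c)@ux,(P-c)@us]; r=cv2.minAreaRect((q*1000).astype(np.float32)); print(r,c,ux,us)
print(np.percentile(q,[0,1,50,99,100],axis=0))
E
```

```text
(330, 240) [ 25  77 145]
(240, 250) [ 39  27 161]
(345, 235) [ 37  33 161]
(300, 270) [ 26 113 156]
(269, 237) [  8  67 157]
(212, 243) [ 10 169 134]
pale [(0.2468, -0.5968, 217.6, 215.6, 87.8), (0.3463, -0.2661, 162.0, 35.7, 87.8), (0.0419, -0.0953, 228.6, 82.9, 17.7), (0.8406, 0.0307, 220.7, 200.8, -89.8), (0.4371, 0.1156, 369.4, 136.3, -88.5), (0.7926, 0.2701, 71.2, 70.4, 87.8), (0.3767, 0.3746, 67.5, 66.8, -45.6), (0.6326, 0.7094, 155.0, 88.1, -2.3)]
top bars
 pan [[0.436 0.117 0.004]]
[(0.4454, -0.0167, 76.5, 36.1, -2.2), (0.4282, 0.1593, 79.2, 36.4, 4.7), (0.4362, 0.2499, 78.3, 36.0, 7.5)]
scene bars
 pan [[0.436 0.101 0.004]]
[(0.4499, -0.0186, 91.3, 39.2, -4.9), (0.4317, 0.1573, 92.5, 42.6, 3.3), (0.4328, 0.2475, 73.4, 41.8, 4.9)]
plate 1203 [0.5380105  0.33001284 0.23480926] [0.64572145 0.40780922 0.30855648] [ 0.03115539 -0.64643661  0.76233133] 40.32984430037744 yaw 2.759268881204563
((1.4139060974121094, 6.347385406494141), (106.51593780517578, 103.7160415649414), 1.1942580938339233) [0.59013525 0.3707653  0.2758214 ] [0.99884061 0.04813971 0.        ] [ 0.03669841 -0.76144749 -0.64718695]
[[-0.05119349 -0.04638477]
 [-0.05014526 -0.04477659]
 [-0.00032725 -0.00118463]
 [ 0.05210941  0.05302907]
 [ 0.05396063  0.05930415]]
```

```bash
python3 - <<'E'
from m import *
im,d=env.grab_frame("top")
h=cv2.cvtColor(im,cv2.COLOR_RGB2HSV)
for t in(42,50):
    m=((h[...,1]<t)&(h[...,2]>125)).astype(np.uint8)*255
    m[:,:298]=0; m[:,432:]=0; m[:165]=0; m[260:]=0
    m=cv2.morphologyEx(m,cv2.MORPH_OPEN,np.ones((3,3)))
    print(t,rects("top",m,.005,3000,30000))
print(h[225,300:430,1]); print(h[180:255,347,1])
cv2.imwrite("pics/tr.png",cv2.resize(im[165:265,295:435,::-1],None,fx=5,fy=5,interpolation=cv2.INTER_CUBIC))
from h import proj
# landing: end stop top corner pixels from crop
P=np.array([[459,42],[467,138]])/2.28+[90,150]; print(cast("top",P,.022))
E
```

```text
42 [(0.4789, -0.4569, 100.8, 83.3, -0.2), (0.502, -0.3632, 106.1, 90.5, 0.2), (0.4726, -0.2683, 105.7, 90.6, -0.4), (0.5083, -0.1719, 106.8, 92.3, -2.2)]
50 [(0.4818, -0.4581, 107.0, 86.1, -1.2), (0.5036, -0.3634, 109.3, 91.0, 0.1), (0.4738, -0.2687, 108.7, 91.4, 0.3), (0.5083, -0.1732, 110.2, 91.5, 0.1)]
[115 115 112  84  26  21  30  35  33  33  35  35  36  36  35  35  36  36
  37  33  33  35  33  38  33  34  33  37  35  35  36  42  40  49  48  23
  29  33  35  35  35  35  36  34  35  33  33  34  35  35  35  35  36  35
  35  33  36  35  33  34  36  36  38  52  51  16  22  32  33  36  36  35
  37  38  38  37  38  37  39  38  38  36  37  37  38  38  37  38  37  39
  36  37  40  43  71  77  25  26  35  38  38  38  40  40  41  37  39  40
  39  40  38  40  40  40  38  40  40  40  40  40  41  40  41  47  44  43
  73 143 196 191]
[115 112 109 109 110 117 122 120 117 111  86  80  87  68  70 110 156 167
 168 164 165 169 174 183 172 166 172 172 172 165 163 162 166 175 154  92
  50  36  37  35  35  36  37  37  35  34  36  35  35  35  35  33  35  33
  33  33  33  33  32  33  33  32  32  33  33  33  32  33  29  31  67 105
 114 112 114]
[[ 0.68118787 -0.09701894  0.022     ]
 [ 0.54549999 -0.10203312  0.022     ]]
```

View pics/tr.png

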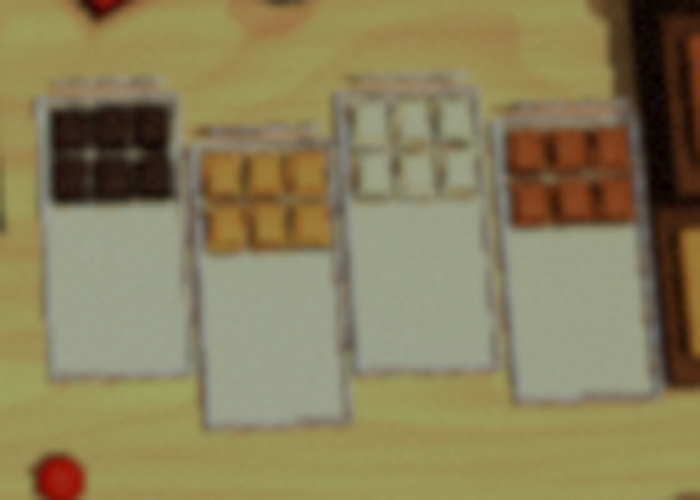

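The crop shows the tray floors between their rims: dark (118,290), caramel (272,340), white (425,285) and milk (580,315). The tray edges are clear enough to give the yaw.

```bash
python3 - <<'E'
from m import *
for n,e in dict(dark=[(38,98),(50,378),(175,95),(190,375)],car=[(190,145),(206,427),(330,140),(350,422)],milk=[(494,118),(514,402),(632,110),(660,397)]).items():
    P=cast("top",(np.array(e)+.5)/5-.5+[295,165],.010)[:,:2]
    print(n,[round(np.degrees(np.arctan2(*(P[i]-P[i+1])[::-1])),1) for i in(0,2)],P.round(4).tolist(),P[[1,3]].mean(0))
E
```

```text
dark [np.float64(-0.4), np.float64(-0.4)] [[0.6315, -0.1296], [0.4533, -0.1285], [0.6301, -0.2163], [0.4519, -0.2151]] [ 0.45258918 -0.17182689]
car [np.float64(-0.3), np.float64(-0.1)] [[0.5974, -0.2239], [0.4194, -0.223], [0.5972, -0.3122], [0.4191, -0.3118]] [ 0.41920318 -0.26742793]
milk [np.float64(-0.9), np.float64(-0.1)] [[0.6074, -0.4166], [0.4275, -0.4137], [0.6092, -0.5041], [0.4272, -0.5039]] [ 0.4273674  -0.45881541]
```

```bash
cat > go.py <<'E'
import sys
from h import *
# usage: go.py x y z psi [...]: totals in tool axes of successive targets, each from the one before
o=env.observe(); p=o["eef_pos"]; Q=R.from_rotvec(o["ee_rot"])
M=Q.as_matrix(); print("now",p.round(4),"psi",np.degrees(np.arctan2(M[1,1],M[0,1])).round(2),"q1,7",o["joints"][[0,6]].round(2),"t",round(o["time_s"],2),"open",round(o["opening"],4),"gf",round(o["grasp_force"],1),"F",o["ft_force"].round(1))
a=list(map(float,sys.argv[1:]))
for i in range(0,len(a),4):
    t=np.array(a[i:i+3]); s=np.radians(a[i+3])
    T=R.from_matrix(np.array([[-np.sin(s),np.cos(s),0],[np.cos(s),np.sin(s),0],[0,0,-1]]).T)
    d=Q.as_matrix().T@(t-p); w=(Q.inv()*T).as_rotvec()
    print("xyz",d.round(4),"rot",w.round(4),"rows",round(max(np.linalg.norm(d)/.0625,np.degrees(np.linalg.norm(w))/10.7),1))
    p,Q=t,T
E
python3 go.py .38 .30 .25 87.8 .446 -.017 .12 87.8
```

```text
now [0.1753 0.6516 0.2061] psi 74.95 q1,7 [-1.46 -0.07] t 0.25 open 0.0941 gf 0.0 F [ 0.1 -0.2  1.3]
xyz [-0.289  -0.2864 -0.0437] rot [-6.000e-04 -1.000e-04 -2.244e-01] rows 6.5
xyz [-0.0781 -0.3142  0.13  ] rot [0. 0. 0.] rows 5.6
```

```bash
python3 -m pendant '[{"x":-0.05,"y":-0.05,"z":-0.02,"rz":-0.05},{"x":-0.09,"y":-0.09,"z":-0.03,"rz":-0.1},{"x":-0.13,"y":-0.13,"z":-0.04,"rz":-0.15},{"x":-0.17,"y":-0.17,"z":-0.04,"rz":-0.2},{"x":-0.21,"y":-0.21,"z":-0.04,"rz":-0.22}]'; python3 go.py .39 .27 .25 87.8 .446 -.017 .12 87.8
```

```text
now [0.1753 0.6516 0.2061] psi 74.95 q1,7 [-1.46 -0.07] t 0.25 open 0.0941 gf 0.0 F [ 0.1 -0.2  1.3]
xyz [-0.3065 -0.3128 -0.0437] rot [-6.000e-04 -1.000e-04 -2.244e-01] rows 7.0
xyz [-0.067  -0.2846  0.13  ] rot [0. 0. 0.] rows 5.1invalid input
```

```bash
python3 -m pendant '[{"x":-0.05,"y":-0.05,"z":-0.02,"rx":0,"ry":0,"rz":-0.05,"grip":1},{"x":-0.09,"y":-0.09,"z":-0.03,"rx":0,"ry":0,"rz":-0.1,"grip":1},{"x":-0.13,"y":-0.13,"z":-0.04,"rx":0,"ry":0,"rz":-0.15,"grip":1},{"x":-0.17,"y":-0.17,"z":-0.04,"rx":0,"ry":0,"rz":-0.2,"grip":1},{"x":-0.21,"y":-0.21,"z":-0.04,"rx":0,"ry":0,"rz":-0.22,"grip":1}]'; python3 go.py .39 .27 .25 87.8 .446 -.017 .12 87.8
```

```text
time_s: 0.88
eef_pos: [0.3244, 0.3926, 0.2468]
ee_rot: [0.066, 3.141, 0.001]
ft_force: [0.3, -0.1, 0.4]
opening: 0.0941
grasp_force: 0.0
now [0.3244 0.3926 0.2468] psi 87.59 q1,7 [-1.15  0.54] t 0.88 open 0.0941 gf 0.0 F [ 0.3 -0.1  0.4]
xyz [-0.0706 -0.1198 -0.0033] rot [ 0.0007  0.0002 -0.0036] rows 2.2
xyz [-0.067  -0.2846  0.13  ] rot [0. 0. 0.] rows 5.1
```

```bash
python3 -m pendant '[{"x":-0.035,"y":-0.06,"z":0,"rx":0,"ry":0,"rz":-0.003,"grip":0.58},{"x":-0.07,"y":-0.12,"z":0,"rx":0,"ry":0,"rz":-0.003,"grip":0.58},{"x":-0.085,"y":-0.18,"z":0.02,"rx":0,"ry":0,"rz":-0.003,"grip":0.58},{"x":-0.1,"y":-0.24,"z":0.04,"rx":0,"ry":0,"rz":-0.003,"grip":0.58},{"x":-0.113,"y":-0.29,"z":0.07,"rx":0,"ry":0,"rz":-0.003,"grip":0.58}]'; python3 go.py .446 -.017 .10 87.8 .446 -.017 .028 87.8
```

```text
time_s: 1.5
eef_pos: [0.4219, 0.1109, 0.1833]
ee_rot: [0.063, 3.139, 0.002]
ft_force: [1.5, 1.6, -0.2]
opening: 0.0548
grasp_force: 0.0
now [0.4219 0.1109 0.1833] psi 87.7 q1,7 [-0.81  1.16] t 1.5 open 0.0548 gf 0.0 F [ 1.5  1.6 -0.2]
xyz [-0.0291 -0.127   0.0832] rot [ 0.0014  0.0017 -0.0018] rows 2.5
xyz [0.    0.    0.072] rot [0. 0. 0.] rows 1.2
```

```bash
python3 -m pendant '[{"x":-0.015,"y":-0.06,"z":0.04,"rx":0,"ry":0,"rz":-0.002,"grip":0.58},{"x":-0.025,"y":-0.1,"z":0.07,"rx":0,"ry":0,"rz":-0.002,"grip":0.58},{"x":-0.029,"y":-0.127,"z":0.083,"rx":0,"ry":0,"rz":-0.002,"grip":0.58},{"x":-0.029,"y":-0.127,"z":0.083,"rx":0,"ry":0,"rz":-0.002,"grip":0.58},{"x":-0.029,"y":-0.127,"z":0.083,"rx":0,"ry":0,"rz":-0.002,"grip":0.58}]'; python3 go.py .446 -.017 .028 87.8;  python3 - <<'E'
from m import *
im,_=env.grab_frame("scene"); cv2.imwrite("pics/s1.png",cv2.resize(im[100:320,200:480,::-1],None,fx=2.5,fy=2.5))
E
```

```text
time_s: 2.12
eef_pos: [0.4454, -0.0148, 0.1005]
ee_rot: [0.059, 3.141, 0.0]
ft_force: [-0.0, 0.3, 0.5]
opening: 0.0546
grasp_force: 0.0
now [ 0.4454 -0.0148  0.1005] psi 87.84 q1,7 [-0.58  1.59] t 2.12 open 0.0546 gf 0.0 F [-0.   0.3  0.5]
xyz [-0.0007 -0.0022  0.0725] rot [0.0002 0.0002 0.0007] rows 1.2
```

View pics/s1.png

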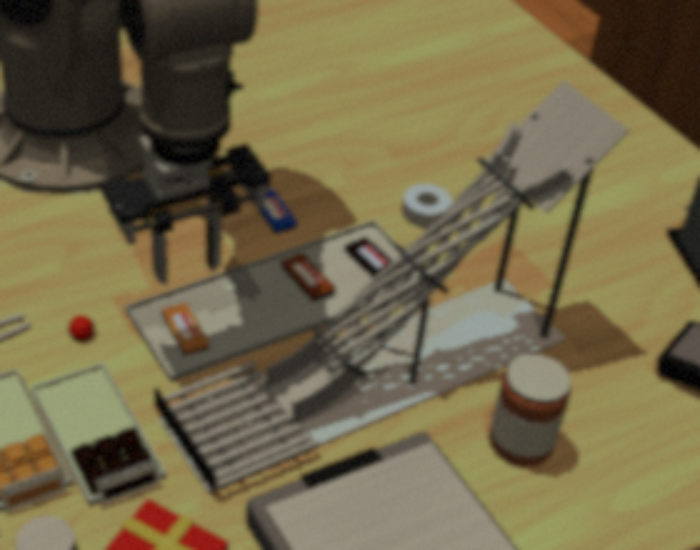

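The fingers at (160,260) and (213,245) straddle the line above the caramel bar (185,328). I'll go down and grip.

```bash
python3 -m pendant '[{"x":-0.001,"y":-0.002,"z":0.04,"rx":0,"ry":0,"rz":0,"grip":0.58},{"x":-0.001,"y":-0.002,"z":0.065,"rx":0,"ry":0,"rz":0,"grip":0.58},{"x":-0.001,"y":-0.002,"z":0.0725,"rx":0,"ry":0,"rz":0,"grip":0.58},{"x":-0.001,"y":-0.002,"z":0.0725,"rx":0,"ry":0,"rz":0,"grip":0.58},{"x":-0.001,"y":-0.002,"z":0.0725,"rx":0,"ry":0,"rz":0,"grip":0.3}]' 12;  python3 -m pendant '[{"x":0,"y":0,"z":0,"rx":0,"ry":0,"rz":0,"grip":0.25},{"x":0,"y":0,"z":0,"rx":0,"ry":0,"rz":0,"grip":0.25},{"x":0,"y":0,"z":0,"rx":0,"ry":0,"rz":0,"grip":0.25},{"x":0,"y":0,"z":0,"rx":0,"ry":0,"rz":0,"grip":0.25}]' 12; python3 go.py .446 -.017 .12 87.8 .44 .1 .345 87.8 .46 .15 .36 45 .5913 .3678 .345 2.8
```

```text
time_s: 2.8
eef_pos: [0.4468, -0.017, 0.0287]
ee_rot: [0.059, 3.14, 0.001]
ft_force: [-0.0, 0.5, -0.4]
opening: 0.0473
grasp_force: 0.0
time_s: 3.3
eef_pos: [0.4461, -0.0174, 0.0278]
ee_rot: [0.059, 3.141, -0.0]
ft_force: [-0.1, -0.1, -0.3]
opening: 0.0235
grasp_force: 0.0
now [ 0.4461 -0.0174  0.0278] psi 87.83 q1,7 [-0.5   1.72] t 3.3 open 0.0235 gf 0.0 F [-0.1 -0.1 -0.3]
xyz [ 0.0002  0.0004 -0.0922] rot [-0.      0.      0.0006] rows 1.5
xyz [ 0.0105  0.1167 -0.225 ] rot [0. 0. 0.] rows 4.1
xyz [-0.0181  0.0507 -0.015 ] rot [0.    0.    0.747] rows 4.0
xyz [0.0612 0.2469 0.015 ] rot [0.     0.     0.7365] rows 4.1
```

The fingers closed to 23.5 mm with no contact, so the bar isn't between them. I'll look again.

```bash
python3 - <<'E'
from m import *
im,_=env.grab_frame("scene"); im2,_=env.grab_frame("top")
a=cv2.resize(im[130:300,230:400,::-1],(400,400)); b=cv2.resize(im2[200:300,150:320,::-1],(400,235))
o=np.zeros((400,800,3),np.uint8); o[:,:400]=a; o[:235,400:]=b
cv2.imwrite("pics/s2.png",o)
E
```

```text
(no output)
```

View pics/s2.png

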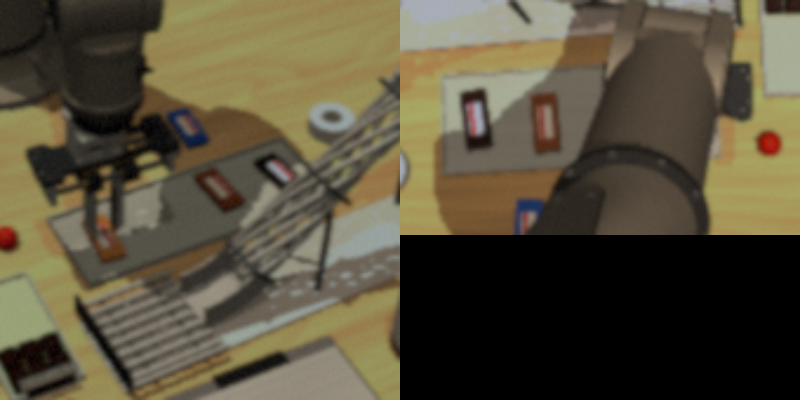

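```bash
python3 - <<'E'
from m import *
Q=np.array([[.446,-.0055,.006],[.446,-.029,.006],[.446,-.0055,.05],[.446,-.029,.05],[.446,-.017,.018],[.4,-.017,.018]])
print(((proj("scene",Q)-[230,130])*2.353).round())
im,_=env.grab_frame("scene"); cv2.imwrite("pics/s3.png",cv2.resize(im[195:250,245:310,::-1],None,fx=9,fy=9,interpolation=cv2.INTER_CUBIC))
print(((proj("scene",Q)-[245,195])*9).round())
E
```

```text
[[112. 238.]
 [ 95. 244.]
 [112. 214.]
 [ 95. 219.]
 [104. 234.]
 [ 89. 212.]]
[[293. 326.]
 [230. 347.]
 [293. 232.]
 [228. 253.]
 [262. 311.]
 [205. 224.]]
```

View pics/s3.png

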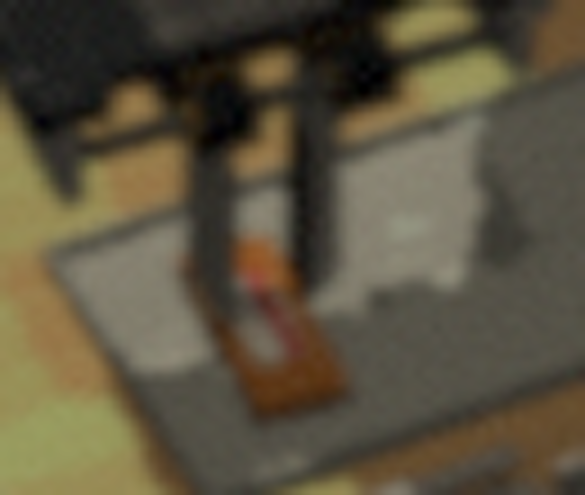

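```bash
python3 - <<'E'
from m import *
im,d=env.grab_frame("scene"); X=cloud("scene",d)
for (u,v) in [(215,230),(215,260),(218,285),(222,300),(225,312),(310,200),(312,240),(315,265),(316,280),(290,380),(300,350),(250,250),(410,225),(400,390)]:
    c,r=int(round(245+u/9)),int(round(195+v/9)); print((u,v),X[r,c].round(3),im[r,c])
print(env.camera_info("scene")["origin"])
E
```

```text
(215, 230) [ 0.453 -0.036  0.068] [49 47 42]
(215, 260) [ 0.454 -0.037  0.057] [49 46 41]
(218, 285) [ 0.451 -0.036  0.041] [48 45 41]
(222, 300) [ 0.45  -0.032  0.035] [54 52 44]
(225, 312) [ 0.45  -0.032  0.026] [65 54 44]
(310, 200) [ 0.456 -0.006  0.075] [28 26 26]
(312, 240) [ 0.455 -0.001  0.051] [52 50 46]
(315, 265) [ 0.456 -0.002  0.044] [52 48 44]
(316, 280) [ 0.452 -0.     0.032] [72 68 60]
(290, 380) [ 0.477 -0.022  0.017] [93 56 22]
(300, 350) [ 0.468 -0.014  0.018] [93 52 30]
(250, 250) [ 0.422 -0.01   0.021] [146  88  40]
(410, 225) [0.419 0.053 0.006] [145 144 126]
(400, 390) [0.487 0.013 0.007] [85 81 69]
[ 1.4283879  -0.46470188  1.10375993]
```

Scene depth puts the fingertips at z ≈ 0.024, about 18 mm higher than the stated overhang implies, so they closed above the bar. I'll open and go down in small steps, watching the force.

```bash
python3 -m pendant '[{"x":0,"y":0,"z":0,"rx":0,"ry":0,"rz":0,"grip":0.58},{"x":0,"y":0,"z":0,"rx":0,"ry":0,"rz":0,"grip":0.58},{"x":-0.001,"y":0,"z":0,"rx":0,"ry":0,"rz":0,"grip":0.58},{"x":-0.002,"y":0,"z":0.002,"rx":0,"ry":0,"rz":0,"grip":0.58},{"x":-0.002,"y":0,"z":0.005,"rx":0,"ry":0,"rz":0,"grip":0.58}]' 12;  python3 -m pendant '[{"x":0,"y":0,"z":0,"rx":0,"ry":0,"rz":0,"grip":0.58},{"x":0,"y":0,"z":0,"rx":0,"ry":0,"rz":0,"grip":0.58}]' ; python3 - <<'E'
from m import *
im,d=env.grab_frame("scene"); X=cloud("scene",d)
m=(X[...,0]>.43)&(X[...,0]<.47)&(X[...,1]>-.07)&(X[...,1]<.04)&(X[...,2]<.1)&(im.max(-1)<80)
P=X[m]; 
for a,b in((-.07,-.03),(.0,.04)):
    q=P[(P[:,1]>a)&(P[:,1]<b)]; q=q[q[:,2].argsort()]; print(q[:6].round(3).tolist())
E
```

```text
time_s: 4.12
eef_pos: [0.4483, -0.0174, 0.0226]
ee_rot: [0.059, 3.141, -0.0]
ft_force: [-1.0, 0.2, 0.3]
opening: 0.0544
grasp_force: 0.0
time_s: 4.38
eef_pos: [0.4481, -0.0175, 0.0227]
ee_rot: [-0.06, -3.141, 0.0]
ft_force: [0.2, -0.3, -0.1]
opening: 0.0544
grasp_force: 0.0
[[0.469, -0.064, -0.006], [0.454, -0.064, -0.003], [0.449, -0.032, -0.0], [0.452, -0.067, 0.001], [0.459, -0.033, 0.001], [0.438, -0.04, 0.001]]
[[0.444, 0.021, 0.002], [0.447, 0.016, 0.003], [0.449, 0.039, 0.003], [0.448, 0.036, 0.003], [0.447, 0.023, 0.004], [0.453, 0.02, 0.007]]
```

No contact, although the stated overhang would put the tips below the pan floor by now. I'll keep going down.

```bash
python3 -m pendant '[{"x":0,"y":0,"z":0.003,"rx":0,"ry":0,"rz":0,"grip":0.58},{"x":0,"y":0,"z":0.003,"rx":0,"ry":0,"rz":0,"grip":0.58}]'; python3 -m pendant '[{"x":0,"y":0,"z":0.003,"rx":0,"ry":0,"rz":0,"grip":0.58},{"x":0,"y":0,"z":0.003,"rx":0,"ry":0,"rz":0,"grip":0.58}]';python3 - <<'E'
from m import *
im,d=env.grab_frame("scene"); cv2.imwrite("pics/s4.png",cv2.resize(im[195:250,245:310,::-1],None,fx=9,fy=9,interpolation=cv2.INTER_CUBIC))
X=cloud("scene",d)
for r in range(214,240): print(r,[tuple(X[r,c].round(3)[[1,2]]) for c in (265,266,267,268,282,283,284)])
E
```

```text
time_s: 4.68
eef_pos: [0.448, -0.0175, 0.0195]
ee_rot: [-0.059, -3.141, 0.0]
ft_force: [-0.6, -0.5, -0.3]
opening: 0.0543
grasp_force: 0.0
time_s: 4.92
eef_pos: [0.448, -0.0175, 0.0165]
ee_rot: [-0.059, -3.141, 0.0]
ft_force: [-0.5, 0.0, 0.1]
opening: 0.0543
grasp_force: 0.0
214 [(np.float64(-0.061), np.float64(0.132)), (np.float64(-0.056), np.float64(0.125)), (np.float64(-0.052), np.float64(0.123)), (np.float64(-0.05), np.float64(0.123)), (np.float64(0.01), np.float64(0.07)), (np.float64(0.012), np.float64(0.072)), (np.float64(0.011), np.float64(0.08))]
215 [(np.float64(-0.059), np.float64(0.122)), (np.float64(-0.057), np.float64(0.123)), (np.float64(-0.053), np.float64(0.12)), (np.float64(-0.051), np.float64(0.123)), (np.float64(0.009), np.float64(0.068)), (np.float64(0.014), np.float64(0.063)), (np.float64(0.012), np.float64(0.074))]
216 [(np.float64(-0.059), np.float64(0.12)), (np.float64(-0.056), np.float64(0.116)), (np.float64(-0.011), np.float64(0.016)), (np.float64(-0.005), np.float64(0.009)), (np.float64(0.01), np.float64(0.062)), (np.float64(0.011), np.float64(0.065)), (np.
[... 5954 characters left out ...]
), (np.float64(-0.01), np.float64(0.02)), (np.float64(-0.006), np.float64(0.017)), (np.float64(0.003), np.float64(0.003))]
238 [(np.float64(-0.051), np.float64(0.005)), (np.float64(-0.048), np.float64(0.003)), (np.float64(-0.044), np.float64(0.0)), (np.float64(-0.043), np.float64(0.004)), (np.float64(-0.01), np.float64(0.016)), (np.float64(-0.008), np.float64(0.019)), (np.float64(-0.0), np.float64(0.006))]
239 [(np.float64(-0.053), np.float64(0.006)), (np.float64(-0.051), np.float64(0.007)), (np.float64(-0.046), np.float64(0.002)), (np.float64(-0.045), np.float64(0.005)), (np.float64(-0.009), np.float64(0.01)), (np.float64(-0.005), np.float64(0.007)), (np.float64(-0.001), np.float64(0.003))]
```

View pics/s4.png

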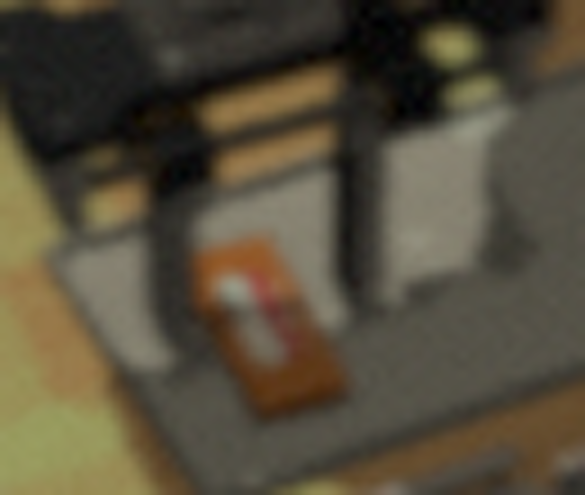

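The fingers straddle the bar and the tips look to be at z ≈ 0.015, so I'll lower further in small steps.

```bash
python3 -m pendant '[{"x":0,"y":0,"z":0.002,"rx":0,"ry":0,"rz":0,"grip":0.58},{"x":0,"y":0,"z":0.004,"rx":0,"ry":0,"rz":0,"grip":0.58}]'; python3 -m pendant '[{"x":0,"y":0,"z":0.001,"rx":0,"ry":0,"rz":0,"grip":0.58},{"x":0,"y":0,"z":0.002,"rx":0,"ry":0,"rz":0,"grip":0.58}]'; python3 -m pendant '[{"x":0,"y":0,"z":0.001,"rx":0,"ry":0,"rz":0,"grip":0.58},{"x":0,"y":0,"z":0.002,"rx":0,"ry":0,"rz":0,"grip":0.58}]'
```

```text
time_s: 5.22
eef_pos: [0.4481, -0.0174, 0.0126]
ee_rot: [0.059, 3.141, -0.0]
ft_force: [-0.1, 0.2, 0.2]
opening: 0.0546
grasp_force: 0.0
time_s: 5.48
eef_pos: [0.4481, -0.0175, 0.0107]
ee_rot: [-0.06, -3.141, 0.0]
ft_force: [0.6, 0.4, 0.8]
opening: 0.0546
grasp_force: 0.0
time_s: 5.72
eef_pos: [0.4482, -0.0175, 0.0087]
ee_rot: [0.06, 3.141, -0.0]
ft_force: [-0.8, -0.2, -0.3]
opening: 0.0544
grasp_force: 0.0
```

```bash
python3 -m pendant '[{"x":0,"y":0,"z":0,"rx":0,"ry":0,"rz":0,"grip":0.3},{"x":0,"y":0,"z":0,"rx":0,"ry":0,"rz":0,"grip":0.3},{"x":0,"y":0,"z":0,"rx":0,"ry":0,"rz":0,"grip":0.3},{"x":0,"y":0,"z":0,"rx":0,"ry":0,"rz":0,"grip":0.3}]' 12; python3 go.py .448 -.0175 .11 87.8 .45 .08 .32 87.8 
```

```text
time_s: 6.22
eef_pos: [0.4481, -0.0175, 0.0088]
ee_rot: [-0.059, -3.141, 0.0]
ft_force: [0.1, -0.2, 0.1]
opening: 0.0337
grasp_force: 12.0
now [ 0.4481 -0.0175  0.0088] psi 87.83 q1,7 [-0.47  1.75] t 6.22 open 0.0337 gf 12.0 F [ 0.1 -0.2  0.1]
xyz [ 1.000e-04 -0.000e+00 -1.012e-01] rot [-0.0001 -0.0001  0.0006] rows 1.6
xyz [ 0.0017  0.0975 -0.21  ] rot [0. 0. 0.] rows 3.7
```

Gripped at 34 mm. Lifting and carrying to the chute.

```bash
python3 -m pendant '[{"x":0,"y":0,"z":-0.05,"rx":0,"ry":0,"rz":0,"grip":0.3},{"x":0,"y":0,"z":-0.1,"rx":0,"ry":0,"rz":0,"grip":0.3},{"x":0,"y":0.03,"z":-0.15,"rx":0,"ry":0,"rz":0.1,"grip":0.3},{"x":0,"y":0.06,"z":-0.2,"rx":0,"ry":0,"rz":0.25,"grip":0.3},{"x":0,"y":0.09,"z":-0.25,"rx":0,"ry":0,"rz":0.4,"grip":0.3}]'; python3 go.py .591 .368 .37 2.8
```

```text
time_s: 6.85
eef_pos: [0.451, 0.0732, 0.2605]
ee_rot: [0.69, 3.065, 0.0]
ft_force: [1.6, 0.7, -0.4]
opening: 0.0339
grasp_force: 12.0
now [0.451  0.0732 0.2605] psi 64.61 q1,7 [-0.86  0.83] t 6.85 open 0.0339 gf 12.0 F [ 1.6  0.7 -0.4]
xyz [-1.000e-04  3.264e-01 -1.094e-01] rot [ 2.0000e-04 -2.0000e-04  1.0789e+00] rows 5.8
```

```bash
python3 -m pendant '[{"x":0,"y":0.04,"z":-0.045,"rx":0,"ry":0,"rz":0.17,"grip":0.3},{"x":0,"y":0.085,"z":-0.08,"rx":0,"ry":0,"rz":0.34,"grip":0.3},{"x":0,"y":0.135,"z":-0.11,"rx":0,"ry":0,"rz":0.51,"grip":0.3},{"x":0,"y":0.185,"z":-0.11,"rx":0,"ry":0,"rz":0.68,"grip":0.3},{"x":0,"y":0.24,"z":-0.11,"rx":0,"ry":0,"rz":0.85,"grip":0.3}]'; python3 go.py .591 .368 .37 2.8
```

```text
time_s: 7.48
eef_pos: [0.5539, 0.2911, 0.3691]
ee_rot: [-1.893, -2.507, -0.001]
ft_force: [0.8, 0.1, 0.2]
opening: 0.0337
grasp_force: 12.0
now [0.5539 0.2911 0.3691] psi 15.88 q1,7 [-0.98 -0.19] t 7.47 open 0.0337 gf 12.0 F [0.8 0.1 0.2]
xyz [ 0.0638  0.0567 -0.0008] rot [ 0.0005 -0.0006  0.2283] rows 1.4
```

```bash
python3 -m pendant '[{"x":0.03,"y":0.03,"z":0,"rx":0,"ry":0,"rz":0.12,"grip":0.3},{"x":0.064,"y":0.057,"z":0,"rx":0,"ry":0,"rz":0.228,"grip":0.3},{"x":0.064,"y":0.057,"z":0,"rx":0,"ry":0,"rz":0.228,"grip":0.3},{"x":0.064,"y":0.057,"z":0,"rx":0,"ry":0,"rz":0.228,"grip":0.3}]'; python3 go.py .591 .368 .318 2.8; python3 - <<'E'
from m import *
im,d=env.grab_frame("scene"); X=cloud("scene",d)
cv2.imwrite("pics/s5.png",cv2.resize(im[60:260,330:530,::-1],None,fx=3,fy=3,interpolation=cv2.INTER_CUBIC))
E
```

```text
time_s: 7.98
eef_pos: [0.5902, 0.3667, 0.3683]
ee_rot: [2.159, 2.282, -0.002]
ft_force: [-0.4, -0.3, -0.6]
opening: 0.0337
grasp_force: 12.0
now [0.5902 0.3667 0.3683] psi 3.16 q1,7 [-1.01 -0.43] t 7.97 open 0.0337 gf 12.0 F [-0.4 -0.3 -0.6]
xyz [0.0013 0.0009 0.0503] rot [-0.0005  0.0009  0.0063] rows 0.8
```

View pics/s5.png

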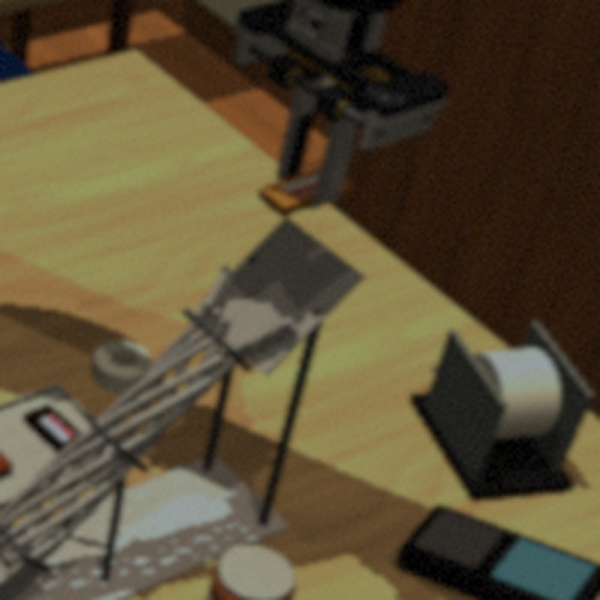

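The caramel bar is held level at (300,190), above the plate at (285,280). I'll lower it and check the height by depth before letting go.

```bash
python3 -m pendant '[{"x":0.001,"y":0.001,"z":0.025,"rx":0,"ry":0,"rz":0.006,"grip":0.3},{"x":0.001,"y":0.001,"z":0.045,"rx":0,"ry":0,"rz":0.006,"grip":0.3},{"x":0.001,"y":0.001,"z":0.05,"rx":0,"ry":0,"rz":0.006,"grip":0.3},{"x":0.001,"y":0.001,"z":0.05,"rx":0,"ry":0,"rz":0.006,"grip":0.3}]'; python3 go.py;  python3 - <<'E'
from m import *
im,d=env.grab_frame("scene"); X=cloud("scene",d)
h=cv2.cvtColor(im,cv2.COLOR_RGB2HSV)
m=(h[...,1]>110)&(X[...,2]>.28)&(X[...,2]<.36)&(X[...,0]>.54)&(X[...,0]<.65)&(X[...,1]>.3)&(X[...,1]<.43)&(h[...,2]>70)
P=X[m]; print(len(P),P.min(0).round(3),P.max(0).round(3),np.median(P,0).round(3))
E
```

```text
time_s: 8.52
eef_pos: [0.5912, 0.3678, 0.3195]
ee_rot: [-2.167, -2.275, -0.001]
ft_force: [0.3, -0.4, -0.4]
opening: 0.0343
grasp_force: 12.0
now [0.5912 0.3678 0.3195] psi 2.78 q1,7 [-1.01 -0.43] t 8.53 open 0.0343 gf 12.0 F [ 0.3 -0.4 -0.4]
128 [0.569 0.327 0.302] [0.621 0.408 0.358] [0.594 0.346 0.328]
```

```bash
python3 -m pendant '[{"x":0,"y":0,"z":0,"rx":0,"ry":0,"rz":0,"grip":0.7},{"x":0,"y":0,"z":0,"rx":0,"ry":0,"rz":0,"grip":0.7},{"x":0,"y":0,"z":-0.02,"rx":0,"ry":0,"rz":0,"grip":0.7},{"x":0,"y":0,"z":-0.05,"rx":0,"ry":0,"rz":0,"grip":0.7}]';python3 -m pendant '[{"x":-0.05,"y":0,"z":0,"rx":0,"ry":0,"rz":0,"grip":0.7},{"x":-0.1,"y":0,"z":0,"rx":0,"ry":0,"rz":0,"grip":0.7},{"x":-0.15,"y":0,"z":0,"rx":0,"ry":0,"rz":0,"grip":0.7},{"x":-0.2,"y":0,"z":0,"rx":0,"ry":0,"rz":0,"grip":0.7},{"x":-0.2,"y":0,"z":0,"rx":0,"ry":0,"rz":0,"grip":0.7}]'; python3 go.py;  python3 - <<'E'
from m import *
o=np.zeros((500,800,3),np.uint8)
im,d=env.grab_frame("scene"); o[:,:400]=cv2.resize(im[150:310,255:383,::-1],(400,500))
im,d=env.grab_frame("top"); o[:400,400:]=cv2.resize(im[160:240,230:310,::-1],(400,400))
cv2.imwrite("pics/s6.png",o)
E
```

```text
time_s: 9.07
eef_pos: [0.5908, 0.3682, 0.3689]
ee_rot: [-2.166, -2.275, 0.002]
ft_force: [-0.1, -0.5, 0.2]
opening: 0.0657
grasp_force: 0.0
time_s: 9.7
eef_pos: [0.6015, 0.1638, 0.37]
ee_rot: [2.173, 2.268, 0.002]
ft_force: [0.8, 0.3, 0.4]
opening: 0.0657
grasp_force: 0.0
now [0.6015 0.1638 0.37  ] psi 2.46 q1,7 [-0.84 -0.18] t 9.7 open 0.0657 gf 0.0 F [0.8 0.3 0.4]
```

View pics/s6.png

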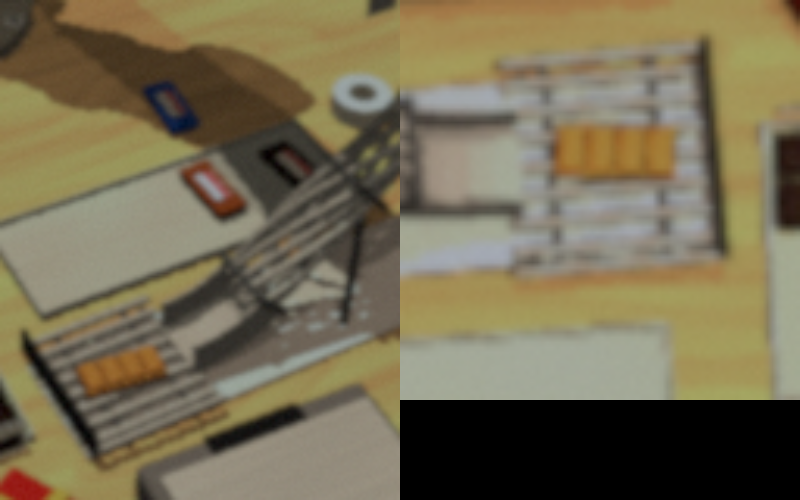

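The bar came out face up on the landing (top crop 617,150). Now I'll measure it.

```bash
cat > land.py <<'E'
from m import *
import sys
# bar in a world box: land.py x0 x1 y0 y1 z [dark]
x0,x1,y0,y1,z=map(float,sys.argv[1:6])
for n in("top","scene"):
    im,_=env.grab_frame(n); h=cv2.cvtColor(im,cv2.COLOR_RGB2HSV)
    reg=np.zeros(im.shape[:2],np.uint8); cv2.fillConvexPoly(reg,proj(n,[[x0,y0,z],[x0,y1,z],[x1,y1,z],[x1,y0,z]]).round().astype(np.int32),1)
    b=(h[...,2]<70) if "dark" in sys.argv else (h[...,1]>135)
    m=cv2.morphologyEx((b&(reg>0)).astype(np.uint8)*255,cv2.MORPH_CLOSE,np.ones((3,3)))
    if "dark" in sys.argv: m=cv2.morphologyEx(m,cv2.MORPH_OPEN,np.ones((5,5)))
    print(n,rects(n,m,z,800,9000))
E
python3 land.py .55 .67 -.09 .02 .03; python3 go.py
```

```text
top [(0.6134, -0.0336, 71.0, 31.2, 87.8)]
scene [(0.6163, -0.037, 76.3, 40.1, 84.9)]
now [0.6008 0.1699 0.3687] psi 2.89 q1,7 [-0.84 -0.18] t 9.9 open 0.0658 gf 0.0 F [ 0.6  0.7 -0.6]
```

```bash
python3 -m pendant '[{"x":-0.05,"y":0.005,"z":0.03,"rx":0,"ry":0,"rz":0.04,"grip":0.65},{"x":-0.1,"y":0.012,"z":0.06,"rx":0,"ry":0,"rz":0.089,"grip":0.65},{"x":-0.15,"y":0.018,"z":0.09,"rx":0,"ry":0,"rz":0.089,"grip":0.65},{"x":-0.19,"y":0.023,"z":0.13,"rx":0,"ry":0,"rz":0.089,"grip":0.65},{"x":-0.204,"y":0.023,"z":0.18,"rx":0,"ry":0,"rz":0.089,"grip":0.65}]'; python3 go.py .614 -.035 .08 -2.2 .614 -.035 .027 -2.2
```

```text
time_s: 10.52
eef_pos: [0.6347, -0.0358, 0.1879]
ee_rot: [2.266, 2.174, 0.001]
ft_force: [0.7, 0.6, -1.1]
opening: 0.061
grasp_force: 0.0
now [ 0.6347 -0.0358  0.1879] psi -2.36 q1,7 [-0.52  0.17] t 10.53 open 0.061 gf 0.0 F [ 0.7  0.6 -1.1]
xyz [-0.     -0.0209  0.1079] rot [ 0.0015  0.0007 -0.0027] rows 1.8
xyz [0.    0.    0.053] rot [0. 0. 0.] rows 0.8
```

```bash
python3 -m pendant '[{"x":0,"y":-0.02,"z":0.05,"rx":0,"ry":0,"rz":-0.003,"grip":0.65},{"x":0,"y":-0.021,"z":0.1,"rx":0,"ry":0,"rz":-0.003,"grip":0.65},{"x":0,"y":-0.021,"z":0.135,"rx":0,"ry":0,"rz":-0.003,"grip":0.65},{"x":0,"y":-0.021,"z":0.15,"rx":0,"ry":0,"rz":-0.003,"grip":0.65},{"x":0,"y":-0.021,"z":0.157,"rx":0,"ry":0,"rz":-0.003,"grip":0.65}]'; python3 go.py .614 -.035 .027 -2.2
```

```text
time_s: 11.15
eef_pos: [0.6132, -0.0328, 0.0314]
ee_rot: [-2.261, -2.181, 0.001]
ft_force: [-0.2, -0.1, 0.8]
opening: 0.0609
grasp_force: 0.0
now [ 0.6132 -0.0328  0.0314] psi -2.08 q1,7 [-0.44  0.28] t 11.15 open 0.0609 gf 0.0 F [-0.2 -0.1  0.8]
xyz [-0.0022  0.0009  0.0044] rot [-0.0003  0.0002  0.0022] rows 0.1
```

```bash
python3 -m pendant '[{"x":-0.002,"y":0.001,"z":0.003,"rx":0,"ry":0,"rz":0.002,"grip":0.65},{"x":-0.002,"y":0.001,"z":0.003,"rx":0,"ry":0,"rz":0.002,"grip":0.3},{"x":-0.002,"y":0.001,"z":0.003,"rx":0,"ry":0,"rz":0.002,"grip":0.3},{"x":-0.002,"y":0.001,"z":0.003,"rx":0,"ry":0,"rz":0.002,"grip":0.3},{"x":-0.002,"y":0.001,"z":0.003,"rx":0,"ry":0,"rz":0.002,"grip":0.3}]' 12; python3 go.py .614 -.035 .12 -2.2 .4737 -.268 .12 90 .4737 -.268 .0125 90
```

```text
time_s: 11.78
eef_pos: [0.614, -0.0353, 0.0291]
ee_rot: [2.264, 2.178, 0.001]
ft_force: [-0.6, 0.6, 5.0]
opening: 0.0335
grasp_force: 11.9
now [ 0.614  -0.0353  0.0291] psi -2.23 q1,7 [-0.44  0.28] t 11.78 open 0.0335 gf 11.9 F [-0.6  0.6  5. ]
xyz [ 0.0003  0.     -0.0909] rot [ 0.0005 -0.0001 -0.0006] rows 1.5
xyz [-0.2382 -0.1313  0.    ] rot [ 0.      0.     -1.6092] rows 8.6
xyz [0.     0.     0.1075] rot [0. 0. 0.] rows 1.7
```

```bash
python3 -m pendant '[{"x":0,"y":0,"z":-0.03,"rx":0,"ry":0,"rz":0,"grip":0.3},{"x":0,"y":0,"z":-0.06,"rx":0,"ry":0,"rz":0,"grip":0.3},{"x":-0.03,"y":-0.02,"z":-0.085,"rx":0,"ry":0,"rz":0.1,"grip":0.3},{"x":-0.07,"y":-0.04,"z":-0.085,"rx":0,"ry":0,"rz":0.27,"grip":0.3},{"x":-0.11,"y":-0.06,"z":-0.085,"rx":0,"ry":0,"rz":0.44,"grip":0.3}]' ; python3 go.py .4737 -.268 .1 -90
```

```text
time_s: 12.4
eef_pos: [0.549, -0.1438, 0.1142]
ee_rot: [2.689, 1.624, 0.001]
ft_force: [1.0, 0.4, -0.1]
opening: 0.0339
grasp_force: 11.9
now [ 0.549  -0.1438  0.1142] psi -27.74 q1,7 [-0.43  0.03] t 12.4 open 0.0339 gf 11.9 F [ 1.   0.4 -0.1]
xyz [-0.145  -0.0088  0.0141] rot [ 2.0000e-04 -1.0000e-03  1.0867e+00] rows 5.8
```

```bash
python3 -m pendant '[{"x":-0.03,"y":-0.002,"z":0.005,"rx":0,"ry":0,"rz":0.17,"grip":0.3},{"x":-0.06,"y":-0.004,"z":0.01,"rx":0,"ry":0,"rz":0.35,"grip":0.3},{"x":-0.09,"y":-0.006,"z":0.014,"rx":0,"ry":0,"rz":0.53,"grip":0.3},{"x":-0.12,"y":-0.008,"z":0.014,"rx":0,"ry":0,"rz":0.71,"grip":0.3},{"x":-0.145,"y":-0.009,"z":0.014,"rx":0,"ry":0,"rz":0.89,"grip":0.3}]' ; python3 go.py .4737 -.268 .1 -90
```

```text
time_s: 13.02
eef_pos: [0.474, -0.2683, 0.0998]
ee_rot: [-3.127, -0.306, -0.0]
ft_force: [0.5, 0.1, 0.0]
opening: 0.0341
grasp_force: 11.9
now [ 0.474  -0.2683  0.0998] psi -78.81 q1,7 [-0.34 -0.44] t 13.03 open 0.0341 gf 11.9 F [0.5 0.1 0. ]
xyz [-0.0002 -0.0003 -0.0002] rot [-1.000e-04 -1.000e-04  1.954e-01] rows 1.0
```

```bash
python3 -m pendant '[{"x":0,"y":0,"z":0,"rx":0,"ry":0,"rz":0.15,"grip":0.3},{"x":0,"y":0,"z":0,"rx":0,"ry":0,"rz":0.19,"grip":0.3},{"x":0,"y":0,"z":0,"rx":0,"ry":0,"rz":0.19,"grip":0.3},{"x":0,"y":0,"z":0,"rx":0,"ry":0,"rz":0.19,"grip":0.3}]' ; python3 go.py .4737 -.268 .03 -90; python3 - <<'E'
from m import *
im,_=env.grab_frame("scene"); cv2.imwrite("pics/s7.png",cv2.resize(im[200:340,90:300,::-1],None,fx=3.5,fy=3.5,interpolation=cv2.INTER_CUBIC))
E
```

```text
time_s: 13.52
eef_pos: [0.4749, -0.2671, 0.0998]
ee_rot: [-3.141, -0.023, -0.0]
ft_force: [-0.3, 0.2, -0.4]
opening: 0.0336
grasp_force: 11.9
now [ 0.4749 -0.2671  0.0998] psi -89.17 q1,7 [-0.37 -0.58] t 13.53 open 0.0336 gf 11.9 F [-0.3  0.2 -0.4]
xyz [-0.0012  0.0009  0.0698] rot [-0.0002 -0.      0.0145] rows 1.1
```

View pics/s7.png

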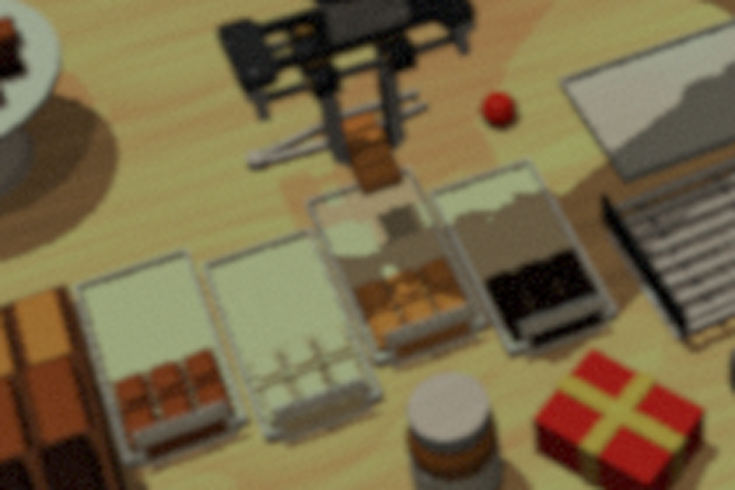

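The caramel bar at (370,155) is held above the caramel tray (390,260). Going down.

```bash
python3 -m pendant '[{"x":-0.001,"y":0.001,"z":0.04,"rx":0,"ry":0,"rz":0.014,"grip":0.3},{"x":-0.001,"y":0.001,"z":0.07,"rx":0,"ry":0,"rz":0.014,"grip":0.3},{"x":-0.001,"y":0.001,"z":0.08,"rx":0,"ry":0,"rz":0.014,"grip":0.3},{"x":-0.001,"y":0.001,"z":0.08,"rx":0,"ry":0,"rz":0.014,"grip":0.3}]';  python3 -m pendant '[{"x":0,"y":0,"z":0.002,"rx":0,"ry":0,"rz":0,"grip":0.3},{"x":0,"y":0,"z":0.004,"rx":0,"ry":0,"rz":0,"grip":0.3},{"x":0,"y":0,"z":0.004,"rx":0,"ry":0,"rz":0,"grip":0.3}]'; python3 -m pendant '[{"x":0,"y":0,"z":0.001,"rx":0,"ry":0,"rz":0,"grip":0.3},{"x":0,"y":0,"z":0.002,"rx":0,"ry":0,"rz":0,"grip":0.3}]'; python3 go.py
```

```text
time_s: 14.08
eef_pos: [0.4736, -0.2687, 0.0199]
ee_rot: [3.142, -0.003, -0.001]
ft_force: [0.2, -0.4, -0.9]
opening: 0.0334
grasp_force: 11.9
time_s: 14.45
eef_pos: [0.4739, -0.2683, 0.016]
ee_rot: [3.142, -0.003, 0.001]
ft_force: [0.1, 0.5, -0.6]
opening: 0.0337
grasp_force: 11.9
time_s: 14.7
eef_pos: [0.4738, -0.2684, 0.0138]
ee_rot: [3.142, -0.003, 0.0]
ft_force: [-0.6, -0.1, -0.2]
opening: 0.034
grasp_force: 11.9
now [ 0.4738 -0.2684  0.0138] psi -90.13 q1,7 [-0.25 -0.48] t 14.7 open 0.034 gf 11.9 F [-0.6 -0.1 -0.2]
```

```bash
python3 -m pendant '[{"x":0,"y":0,"z":0.001,"rx":0,"ry":0,"rz":0,"grip":0.3},{"x":0,"y":0,"z":0.001,"rx":0,"ry":0,"rz":0,"grip":0.3}]';  python3 -m pendant '[{"x":0,"y":0,"z":0.001,"rx":0,"ry":0,"rz":0,"grip":0.3},{"x":0,"y":0,"z":0.001,"rx":0,"ry":0,"rz":0,"grip":0.3}]'
```

```text
time_s: 14.95
eef_pos: [0.4738, -0.2684, 0.0129]
ee_rot: [-3.141, 0.004, -0.0]
ft_force: [-0.3, 0.0, 5.0]
opening: 0.0338
grasp_force: 12.0
time_s: 15.2
eef_pos: [0.474, -0.2685, 0.0121]
ee_rot: [-3.141, 0.004, -0.001]
ft_force: [-0.5, 2.9, 9.4]
opening: 0.0339
grasp_force: 12.0
```

Contact, so I'll release.

```bash
python3 -m pendant '[{"x":0,"y":0,"z":-0.001,"rx":0,"ry":0,"rz":0,"grip":0.5},{"x":0,"y":0,"z":-0.001,"rx":0,"ry":0,"rz":0,"grip":0.5},{"x":0,"y":0,"z":-0.03,"rx":0,"ry":0,"rz":0,"grip":0.5},{"x":0,"y":0,"z":-0.08,"rx":0,"ry":0,"rz":0,"grip":0.5},{"x":0,"y":0,"z":-0.13,"rx":0,"ry":0,"rz":0,"grip":0.5}]'; python3 go.py .474 -.13 .18 -90 .474 .2 .12 -85; python3 land.py .425 .52 -.31 -.225 .015
```

```text
time_s: 15.82
eef_pos: [0.4732, -0.2685, 0.1429]
ee_rot: [3.141, -0.004, -0.002]
ft_force: [1.4, 0.7, 0.5]
opening: 0.0466
grasp_force: 0.0
now [ 0.4732 -0.2685  0.1429] psi -90.16 q1,7 [-0.43 -0.64] t 15.82 open 0.0466 gf 0.0 F [1.4 0.7 0.5]
xyz [ 0.0003 -0.1385 -0.0371] rot [ 0.0001  0.001  -0.0027] rows 2.3
xyz [ 0.   -0.33  0.06] rot [ 0.      0.     -0.0873] rows 5.4
top []
scene [(0.4743, -0.2691, 85.1, 32.6, -1.3)]
```

```bash
python3 -m pendant '[{"x":0,"y":-0.06,"z":-0.02,"rx":0,"ry":0,"rz":0,"grip":0.58},{"x":0,"y":-0.12,"z":-0.03,"rx":0,"ry":0,"rz":0,"grip":0.58},{"x":0,"y":-0.18,"z":-0.03,"rx":0,"ry":0,"rz":0,"grip":0.58},{"x":0,"y":-0.24,"z":-0.03,"rx":0,"ry":0,"rz":-0.03,"grip":0.58},{"x":-0.01,"y":-0.3,"z":-0.03,"rx":0,"ry":0,"rz":-0.07,"grip":0.58}]'; python3 land.py .38 .50 .08 .205 .015;python3 land.py .425 .52 -.31 -.225 .015;python3 land.py .38 .50 .2 .285 .015 dark; python3 go.py .43 .1593 .10 -85.3
```

```text
time_s: 16.55
eef_pos: [0.4666, 0.014, 0.1715]
ee_rot: [3.139, 0.108, 0.0]
ft_force: [2.2, 0.3, 0.2]
opening: 0.0545
grasp_force: 0.0
top []
scene [(0.4308, 0.1583, 78.5, 32.3, 6.0)]
top [(0.4699, -0.2669, 71.5, 31.2, -0.7)]
scene [(0.4742, -0.2691, 82.8, 32.5, -1.8)]
top []
scene []
now [0.4668 0.011  0.1716] psi -86.2 q1,7 [-1.25 -1.21] t 16.85 open 0.0546 gf 0.0 F [-0.6  0.4 -0.3]
xyz [-0.0269 -0.1504  0.0716] rot [ 0.0002  0.     -0.0158] rows 2.7
```

```bash
python3 -m pendant '[{"x":-0.01,"y":-0.06,"z":0.02,"rx":0,"ry":0,"rz":-0.015,"grip":0.58},{"x":-0.02,"y":-0.12,"z":0.05,"rx":0,"ry":0,"rz":-0.015,"grip":0.58},{"x":-0.027,"y":-0.15,"z":0.072,"rx":0,"ry":0,"rz":-0.015,"grip":0.58},{"x":-0.027,"y":-0.15,"z":0.1,"rx":0,"ry":0,"rz":-0.015,"grip":0.58},{"x":-0.027,"y":-0.15,"z":0.1,"rx":0,"ry":0,"rz":-0.015,"grip":0.58}]'; python3 go.py .43 .159 .0105 -85.2; python3 land.py .38 .50 .08 .205 .015
```

```text
time_s: 17.48
eef_pos: [0.4295, 0.1574, 0.0707]
ee_rot: [3.137, 0.124, -0.003]
ft_force: [0.2, -0.4, 0.3]
opening: 0.0547
grasp_force: 0.0
now [0.4295 0.1574 0.0707] psi -85.47 q1,7 [-1.36 -1.32] t 17.48 open 0.0547 gf 0.0 F [ 0.2 -0.4  0.3]
xyz [ 0.0007 -0.0016  0.0602] rot [ 0.0021  0.002  -0.0047] rows 1.0
top []
scene [(0.43, 0.1582, 79.1, 34.7, 3.6)]
```

```bash
python3 -m pendant '[{"x":0.001,"y":-0.001,"z":0.035,"rx":0,"ry":0,"rz":0,"grip":0.58},{"x":0.001,"y":-0.001,"z":0.055,"rx":0,"ry":0,"rz":0,"grip":0.58},{"x":0.001,"y":-0.001,"z":0.06,"rx":0,"ry":0,"rz":0,"grip":0.58},{"x":0.001,"y":-0.001,"z":0.06,"rx":0,"ry":0,"rz":0,"grip":0.45}]' 12;python3 -m pendant '[{"x":0,"y":0,"z":0,"rx":0,"ry":0,"rz":0,"grip":0.3},{"x":0,"y":0,"z":0,"rx":0,"ry":0,"rz":0,"grip":0.3},{"x":0,"y":0,"z":0,"rx":0,"ry":0,"rz":0,"grip":0.3}]' 12; python3 go.py .45 .16 .25 -85 .591 .368 .37 2.8
```

```text
time_s: 18.08
eef_pos: [0.4313, 0.1605, 0.0125]
ee_rot: [-3.139, -0.128, -0.001]
ft_force: [0.9, 0.1, -0.0]
opening: 0.0479
grasp_force: 0.0
time_s: 18.45
eef_pos: [0.4311, 0.1612, 0.0124]
ee_rot: [-3.138, -0.13, -0.001]
ft_force: [-1.8, -0.5, 11.6]
opening: 0.0338
grasp_force: 12.0
now [0.4311 0.1612 0.0124] psi -85.26 q1,7 [-1.23 -1.22] t 18.45 open 0.0338 gf 12.0 F [-1.8 -0.5 11.6]
xyz [ 0.0189  0.0026 -0.2376] rot [-0.0007 -0.001  -0.0045] rows 3.8
xyz [ 0.1586 -0.1949 -0.12  ] rot [ 0.      0.     -1.5324] rows 8.2
```

```bash
python3 -m pendant '[{"x":0,"y":0,"z":-0.04,"rx":0,"ry":0,"rz":0,"grip":0.3},{"x":0,"y":0,"z":-0.09,"rx":0,"ry":0,"rz":0,"grip":0.3},{"x":0.005,"y":0,"z":-0.14,"rx":0,"ry":0,"rz":-0.1,"grip":0.3},{"x":0.01,"y":0,"z":-0.19,"rx":0,"ry":0,"rz":-0.25,"grip":0.3},{"x":0.02,"y":0,"z":-0.24,"rx":0,"ry":0,"rz":-0.4,"grip":0.3}]'; python3 -m pendant '[{"x":0,"y":0,"z":-0.05,"rx":0,"ry":0,"rz":-0.17,"grip":0.3},{"x":0,"y":0,"z":-0.1,"rx":0,"ry":0,"rz":-0.34,"grip":0.3},{"x":0,"y":0,"z":-0.12,"rx":0,"ry":0,"rz":-0.5,"grip":0.3}]'; python3 go.py .591 .368 .37 2.8
```

```text
time_s: 19.08
eef_pos: [0.4506, 0.1621, 0.253]
ee_rot: [3.047, 0.757, -0.001]
ft_force: [-1.4, 1.3, 0.2]
opening: 0.034
grasp_force: 12.0
time_s: 19.45
eef_pos: [0.4518, 0.1621, 0.3743]
ee_rot: [-2.763, -1.484, -0.006]
ft_force: [0.1, 0.7, -2.1]
opening: 0.0338
grasp_force: 12.0
now [0.4518 0.1621 0.3743] psi -33.53 q1,7 [-1.85 -1.34] t 19.45 open 0.0338 gf 12.0 F [ 0.1  0.7 -2.1]
xyz [0.2485 0.0023 0.0057] rot [-0.001  -0.0062 -0.6341] rows 4.0
```

```bash
python3 -m pendant '[{"x":0.055,"y":0,"z":0,"rx":0,"ry":0,"rz":-0.16,"grip":0.3},{"x":0.11,"y":0.001,"z":0,"rx":0,"ry":0,"rz":-0.32,"grip":0.3},{"x":0.165,"y":0.002,"z":0.003,"rx":0,"ry":0,"rz":-0.48,"grip":0.3},{"x":0.22,"y":0.002,"z":0.005,"rx":0,"ry":0,"rz":-0.634,"grip":0.3},{"x":0.2485,"y":0.002,"z":0.005,"rx":0,"ry":0,"rz":-0.634,"grip":0.3}]';python3 -m pendant '[{"x":0,"y":0,"z":0,"rx":0,"ry":0,"rz":0,"grip":0.3},{"x":0,"y":0,"z":0,"rx":0,"ry":0,"rz":0,"grip":0.3}]'; python3 go.py .591 .368 .321 2.8; python3 -c "
from rig import env;print(env.observe()['joints'].round(2))"
```

```text
time_s: 20.08
eef_pos: [0.4903, 0.2887, 0.393]
ee_rot: [2.153, 2.266, 0.08]
ft_force: [0.4, -0.8, -0.5]
opening: 0.0335
grasp_force: 12.0
time_s: 20.32
eef_pos: [0.4916, 0.2857, 0.3924]
ee_rot: [2.166, 2.255, 0.079]
ft_force: [-0.0, -0.4, 0.0]
opening: 0.0337
grasp_force: 12.0
now [0.4916 0.2857 0.3924] psi 2.26 q1,7 [-2.44 -1.05] t 20.32 open 0.0337 gf 12.0 F [-0.  -0.4  0. ]
xyz [0.0764 0.0992 0.078 ] rot [ 0.0462 -0.0245 -0.0088] rows 2.4
[-2.44 -0.5   1.37  1.67  0.51  1.53 -1.05]
```

The redundant arm has drifted to its limits (q2 = -0.5, q3 = 1.37). I'll retrace with the bar in hand, then rotate over on the right side where the joints are comfortable.

```bash
python3 go.py .4518 .1621 .374 -33.5 .46 .05 .3 -85; python3 -m pendant '[{"x":-0.06,"y":-0.02,"z":0.005,"rx":0.02,"ry":-0.01,"rz":0.13,"grip":0.3},{"x":-0.12,"y":-0.038,"z":0.015,"rx":0.046,"ry":-0.024,"rz":0.3,"grip":0.3},{"x":-0.12,"y":-0.038,"z":0.018,"rx":0.046,"ry":-0.024,"rz":0.47,"grip":0.3},{"x":-0.12,"y":-0.038,"z":0.018,"rx":0.046,"ry":-0.024,"rz":0.62,"grip":0.3},{"x":-0.12,"y":-0.038,"z":0.018,"rx":0.046,"ry":-0.024,"rz":0.62,"grip":0.3}]';  python3 go.py .46 .05 .3 -85; python3 -c "
from rig import env;print(env.observe()['joints'].round(2))"
```

```text
now [0.4916 0.2857 0.3924] psi 2.26 q1,7 [-2.44 -1.05] t 20.32 open 0.0337 gf 12.0 F [-0.  -0.4  0. ]
xyz [-0.1223 -0.0454  0.0133] rot [ 0.0369 -0.0383  0.6246] rows 3.4
xyz [-0.089   0.0687  0.074 ] rot [0.     0.     0.8988] rows 4.8
time_s: 20.95
eef_pos: [0.4599, 0.1638, 0.37]
ee_rot: [-2.751, -1.485, -0.006]
ft_force: [-0.9, -0.1, -0.3]
opening: 0.0337
grasp_force: 12.0
now [0.4599 0.1638 0.37  ] psi -33.27 q1,7 [-1.97 -1.42] t 20.95 open 0.0337 gf 12.0 F [-0.9 -0.1 -0.3]
xyz [-0.0957  0.0633  0.0683] rot [-0.0151 -0.0044  0.9027] rows 4.8
[-1.97 -0.39  1.2   1.83  0.35  1.46 -1.42]
```

```bash
python3 -m pendant '[{"x":-0.02,"y":0.013,"z":0.015,"rx":-0.003,"ry":-0.001,"rz":0.18,"grip":0.3},{"x":-0.04,"y":0.026,"z":0.03,"rx":-0.006,"ry":-0.002,"rz":0.36,"grip":0.3},{"x":-0.06,"y":0.039,"z":0.045,"rx":-0.009,"ry":-0.003,"rz":0.54,"grip":0.3},{"x":-0.08,"y":0.052,"z":0.06,"rx":-0.012,"ry":-0.004,"rz":0.72,"grip":0.3},{"x":-0.096,"y":0.063,"z":0.068,"rx":-0.015,"ry":-0.004,"rz":0.9,"grip":0.3}]';  python3 go.py .48 -.2 .2 -90 .6 -.08 .25 -2 ; python3 -c "
from rig import env;print(env.observe()['joints'].round(2))"
```

```text
time_s: 21.58
eef_pos: [0.4593, 0.0508, 0.2999]
ee_rot: [-3.137, -0.145, 0.0]
ft_force: [0.3, 0.9, -0.2]
opening: 0.0336
grasp_force: 12.0
now [0.4593 0.0508 0.2999] psi -84.72 q1,7 [-1.6  -1.99] t 21.57 open 0.0336 gf 12.0 F [ 0.3  0.9 -0.2]
xyz [-0.0025  0.2518  0.0995] rot [-0.0017  0.0001  0.0922] rows 4.3
xyz [ 0.12 -0.12 -0.05] rot [ 0.      0.     -1.5359] rows 8.2
[-1.6  -0.27  1.19  1.98  0.26  1.27 -1.99]
```

```bash
python3 -m pendant '[{"x":0,"y":0.06,"z":0.02,"rx":0,"ry":0,"rz":0.02,"grip":0.3},{"x":0,"y":0.12,"z":0.04,"rx":0,"ry":0,"rz":0.04,"grip":0.3},{"x":0,"y":0.18,"z":0.06,"rx":0,"ry":0,"rz":0.06,"grip":0.3},{"x":0,"y":0.23,"z":0.09,"rx":0,"ry":0,"rz":0.09,"grip":0.3},{"x":0,"y":0.25,"z":0.1,"rx":0,"ry":0,"rz":0.09,"grip":0.3}]';  python3 go.py .6 -.08 .25 -2 ; python3 -c "
from rig import env;print(env.observe()['joints'].round(2))"
```

```text
time_s: 22.2
eef_pos: [0.4488, -0.1847, 0.2234]
ee_rot: [3.129, 0.011, 0.05]
ft_force: [1.1, 0.2, -0.9]
opening: 0.0334
grasp_force: 12.0
now [ 0.4488 -0.1847  0.2234] psi -89.61 q1,7 [-1.41 -1.83] t 22.2 open 0.0334 gf 12.0 F [ 1.1  0.2 -0.9]
xyz [ 0.1528 -0.1033 -0.0231] rot [ 0.0344 -0.0157 -1.5287] rows 8.2
[-1.41 -0.5   1.37  2.07  0.54  1.2  -1.83]
```

```bash
python3 -m pendant '[{"x":0.04,"y":-0.01,"z":0,"rx":0.01,"ry":-0.005,"rz":-0.12,"grip":0.3},{"x":0.07,"y":-0.03,"z":0,"rx":0.02,"ry":-0.01,"rz":-0.28,"grip":0.3},{"x":0.1,"y":-0.05,"z":-0.01,"rx":0.034,"ry":-0.015,"rz":-0.44,"grip":0.3},{"x":0.13,"y":-0.07,"z":-0.02,"rx":0.034,"ry":-0.015,"rz":-0.6,"grip":0.3},{"x":0.15,"y":-0.08,"z":-0.023,"rx":0.034,"ry":-0.015,"rz":-0.75,"grip":0.3}]';  python3 go.py .6 -.08 .25 -2 ; python3 -c "
from rig import env;print(env.observe()['joints'].round(2))"
```

```text
time_s: 22.82
eef_pos: [0.5205, -0.0918, 0.2864]
ee_rot: [2.898, 1.165, 0.084]
ft_force: [0.1, -1.2, -0.9]
opening: 0.0336
grasp_force: 12.0
now [ 0.5205 -0.0918  0.2864] psi -46.26 q1,7 [-1.66 -1.23] t 22.82 open 0.0336 gf 12.0 F [ 0.1 -1.2 -0.9]
xyz [0.0639 0.0451 0.0409] rot [ 0.0512 -0.0275 -0.7715] rows 4.1
[-1.66 -0.5   1.37  1.92  0.52  1.3  -1.23]
```

I'll fit a kinematic model from the joint and pose readings so I can predict how the elbow swings.

```bash
cat > fk.py <<'E'
from h import *
from scipy.optimize import least_squares
import itertools
o=env.observe()
J=[[-1.45751302,.4266791,.07386272,1.6065335,-.03414151,1.11076838,-.0671153],[-2.44,-.5,1.37,1.67,.51,1.53,-1.05],[-1.97,-.39,1.2,1.83,.35,1.46,-1.42],[-1.6,-.27,1.19,1.98,.26,1.27,-1.99],[-1.41,-.5,1.37,2.07,.54,1.2,-1.83],o["joints"]]
P=[[.17526,.65145,.20584],[.4916,.2857,.3924],[.4599,.1638,.37],[.4593,.0508,.2999],[.4488,-.1847,.2234],o["eef_pos"]]
V=[[-.41169,-3.1144,.00177],[2.166,2.255,.079],[-2.751,-1.485,-.006],[-3.137,-.145,0],[3.129,.011,.05],o["ee_rot"]]
def fk(q,p,s):
    # p: d1,L1,a,L2,a2,L3,base yaw,tool yaw
    T=R.from_euler("z",p[6]); x=np.array([0,0,p[0]])
    A=T*R.from_euler("ZYZ",[s[0]*q[0],q[1],s[1]*q[2]]); x=x+A.apply([p[2],0,p[1]])
    A=A*R.from_euler("YZ",[q[3],s[2]*q[4]]); x=x+A.apply([p[4],0,p[3]])
    A=A*R.from_euler("YZ",[q[5],s[3]*q[6]+p[7]]); x=x+A.apply([0,0,p[5]])
    return x,A
def res(p,s):
    r=[]
    for q,x,v in zip(J,P,V):
        a,A=fk(q,p,s); r+=list(a-x)+list(.3*(R.from_rotvec(v).inv()*A).as_rotvec())
    return r
if __name__=="__main__":
    best=[]
    for s in itertools.product([1,-1],repeat=4):
        for y in(0,1.57,3.14,-1.57):
            for t in (0,1.57,3.14,-1.57):
                f=least_squares(res,[.33,.35,0,.35,0,.2,y,t],args=(s,),max_nfev=40); best.append((f.cost,s,f.x))
    best.sort(key=lambda b:b[0])
    for b in best[:3]: print(b[0],b[1],b[2].round(3))
    np.save("fk.npy",np.r_[best[0][2],best[0][1]]); print(np.round(res(best[0][2],best[0][1]),3).reshape(-1,6))
E
python3 fk.py
```

```text
0.0006301712832231218 (-1, -1, -1, -1) [ 0.566  0.532  0.011  0.526  0.044  0.589 -0.101  1.468]
0.0006301712832231304 (-1, -1, -1, -1) [ 0.566  0.532  0.011  0.526  0.044  0.589 -0.101 -4.815]
0.0006301712832231387 (-1, -1, -1, -1) [ 0.566  0.532  0.011  0.526  0.044  0.589 -0.101  1.468]
[[ 0.006  0.005 -0.022 -0.     0.    -0.001]
 [ 0.007 -0.002  0.014  0.     0.001 -0.002]
 [-0.01   0.007  0.003  0.    -0.     0.001]
 [-0.005  0.004 -0.005  0.001  0.001  0.003]
 [-0.011  0.005  0.004  0.    -0.001 -0.   ]
 [-0.001 -0.002  0.006 -0.001 -0.001 -0.001]]
```

```bash
cat > sim.py <<'E'
from fk import *
c=np.load("fk.npy"); p0,s0=c[:8],c[8:]
LO=np.array([-2.85,-.5,-1.23,.21,-1.02,.16,-2.73]);HI=np.array([2.85,2.14,1.37,2.46,4.16,2.05,2.73])
def rot(psi):
    s=np.radians(psi); return R.from_matrix(np.array([[-np.sin(s),np.cos(s),0],[np.cos(s),np.sin(s),0],[0,0,-1]]).T)
def jac(q):
    x,A=fk(q,p0,s0); Jm=np.zeros((6,7))
    for i in range(7):
        e=q.copy(); e[i]+=1e-5; y,B=fk(e,p0,s0); Jm[:3,i]=(y-x)/1e-5; Jm[3:,i]=(B*A.inv()).as_rotvec()/1e-5
    return Jm,x,A
def move(q,tx,psi,n=6):
    """psi unwrapped from the current one; straight line, min-norm steps"""
    x0,A0=fk(q,p0,s0); M=A0.as_matrix(); ps=np.degrees(np.arctan2(M[1,1],M[0,1]))
    marg=9
    for k in range(1,n+1):
        f=k/n; X=x0+(np.array(tx)-x0)*f; B=rot(ps+(psi-ps)*f)
        for _ in range(2):
            Jm,x,A=jac(q); e=np.r_[X-x,(B*A.inv()).as_rotvec()]
            q=q+Jm.T@np.linalg.solve(Jm@Jm.T+1e-5*np.eye(6),e)
        marg=min(marg,np.min(np.r_[q-LO,HI-q]))
        q=np.clip(q,LO,HI)
    return q,marg
E
python3 - <<'E'
from sim import *
np.set_printoptions(precision=2,suppress=True)
# check of the model: first pick -> mouth (q1 -.5 -> -1.01, q7 1.75 -> -.43)
q=np.array(J[0]); 
for t,s in [((.446,-.017,.12),87.8),((.446,-.017,.01),87.8),((.45,.07,.26),65),((.554,.29,.37),16),((.591,.368,.37),3),((.6,.164,.37),2.5),((.614,-.035,.03),-2),((.549,-.144,.114),-28),((.474,-.268,.1),-90),((.467,.014,.17),-86),((.43,.16,.012),-85)]:
    q,m=move(q,t,s); print(t,s,q,round(m,2))
    if s==3: np.save("qm.npy",q)
qm=np.load("qm.npy")
q0=env.observe()["joints"]; rng=np.random.default_rng(0); out=[]
for i in range(250):
    q=q0;mm=9;seq=[]
    for k in range(3):
        r=rng.uniform(.5,.8);a=np.radians(rng.uniform(-25,35)); t=(r*np.cos(a),r*np.sin(a),rng.uniform(.25,.45)); s=rng.uniform(-170,110)
        q,m=move(q,t,s,4); mm=min(mm,m) if k else 9; seq.append((np.round(t,2),round(s)))
    q,m=move(q,(.6,.2,.38),2.5,4); mm=min(mm,m)
    out.append((np.linalg.norm((q-qm)[:5])+5*max(0,.05-mm),mm,seq,q))
out.sort(key=lambda o:o[0])
for o in out[:4]: print(o)
E
```

```text
(0.446, -0.017, 0.12) 87.8 [-0.61  0.16  0.59  2.17 -0.12  0.85  1.59] 0.24
(0.446, -0.017, 0.01) 87.8 [-0.49  0.39  0.51  2.21 -0.32  0.61  1.78] 0.25
(0.45, 0.07, 0.26) 65 [-0.89 -0.05  0.61  2.02  0.03  1.16  0.84] 0.26
(0.554, 0.29, 0.37) 16 [-1.02  0.22  0.52  1.54 -0.11  1.42 -0.21] 0.48
(0.591, 0.368, 0.37) 3 [-1.04  0.36  0.53  1.37 -0.18  1.46 -0.48] 0.59
(0.6, 0.164, 0.37) 2.5 [-0.88  0.22  0.62  1.55 -0.13  1.42 -0.22] 0.6
(0.614, -0.035, 0.03) -2 [-0.48  0.59  0.58  1.84 -0.42  0.84  0.27] 0.6
(0.549, -0.144, 0.114) -28 [-0.48  0.43  0.79  1.92 -0.37  0.94 -0.01] 0.54
(0.474, -0.268, 0.1) -90 [-0.42  0.52  1.05  1.98 -0.55  0.96 -0.67] 0.32
(0.467, 0.014, 0.17) -86 [-1.26  0.24  1.26  2.09 -0.28  1.   -1.36] 0.11
(0.43, 0.16, 0.012) -85 [-1.23  0.52  0.93  2.2  -0.65  0.72 -1.33] 0.15
(np.float64(0.2715921733594858), np.float64(0.2833832046643545), [(array([0.54, 0.19, 0.35]), -157), (array([ 0.52, -0.08,  0.42]), -51), (array([0.58, 0.07, 0.32]), -84)], array([-1.02,  0.25,  0.74,  1.51, -0.17,  1.44, -0.24]))
(np.float64(0.35813412159638913), np.float64(0.05081739652803208), [(array([0.51, 0.35, 0.43]), -127), (array([0.65, 0.2 , 0.28]), -82), (array([0.62, 0.35, 0.32]), -103)], array([-1.1 ,  0.27,  0.84,  1.51, -0.2 ,  1.45, -0.21]))
(np.float64(0.46954098101698194), np.float64(0.2611549000658733), [(array([0.42, 0.29, 0.41]), -135), (array([ 0.74, -0.12,  0.3 ]), 46), (array([0.65, 0.32, 0.28]), 39)], array([-1.17,  0.3 ,  0.95,  1.51, -0.24,  1.46, -0.18]))
(np.float64(0.6806821304876222), np.float64(0.0939543838793171), [(array([0.51, 0.01, 0.43]), -145), (array([0.53, 0.3 , 0.31]), 48), (array([0.59, 0.  , 0.29]), 77)], array([-1.29,  0.36,  1.13,  1.51, -0.32,  1.48, -0.11]))
```

```bash
cat > plan.py <<'E'
from sim import *
import sys
np.set_printoptions(precision=2,suppress=True)
qm=np.load("qm.npy"); q0=env.observe()["joints"]; rng=np.random.default_rng(1); out=[]
for i in range(500):
    q=q0;mm=9;seq=[]
    for k in range(rng.integers(2,5)):
        r=rng.uniform(.48,.85);a=np.radians(rng.uniform(-30,35)); t=(r*np.cos(a),r*np.sin(a),rng.uniform(.27,.45)); s=rng.uniform(-150,100)
        if np.hypot(t[0]-.59,t[1]-.37)<.18: continue
        q,m=move(q,t,s,4); mm=min(mm,m); seq.append((np.round(t,2).tolist(),round(s),q.round(2).tolist()))
        if mm<-.04: break
    if mm<-.04: continue
    q,m=move(q,(.6,.2,.38),2.5,4); mm=min(mm,m)
    out.append((np.linalg.norm((q-qm)[:5])+8*max(0,-.0-mm),mm,seq,q))
out.sort(key=lambda o:o[0]); print(len(out))
for o in out[:3]:
    print(o[:2],o[3]); [print("   ",w) for w in o[2]]
E
python3 plan.py
```

```text
11
(np.float64(0.5574700439182914), np.float64(-0.02261019825492605)) [-1.11  0.28  0.86  1.51 -0.21  1.45 -0.2 ]
    ([0.43, 0.23, 0.35], -60, [-1.87, -0.14, 1.17, 1.84, 0.13, 1.36, -1.77])
    ([0.81, 0.01, 0.28], -120, [-0.7, 0.81, 1.13, 1.2, -0.71, 1.54, -1.79])
(np.float64(0.6699657761874066), np.float64(-0.012100891548782133)) [-1.23  0.33  1.04  1.51 -0.28  1.46 -0.15]
    ([0.43, 0.25, 0.42], -115, [-1.54, -0.1, 0.85, 1.71, 0.07, 1.49, -2.71])
    ([0.71, -0.11, 0.31], 62, [-0.51, 0.49, 0.81, 1.41, -0.35, 1.39, 1.38])
    ([0.75, 0.1, 0.38], 67, [-0.7, 0.52, 0.75, 1.19, -0.35, 1.55, 1.16])
    ([0.61, 0.02, 0.31], -37, [-1.08, 0.38, 1.2, 1.66, -0.37, 1.35, -0.46])
(np.float64(0.6760947320386783), np.float64(-0.03437593371471581)) [-1.13  0.28  0.88  1.51 -0.22  1.45 -0.2 ]
    ([0.44, 0.24, 0.38], -102, [-1.65, -0.08, 0.98, 1.78, 0.07, 1.41, -2.45])
    ([0.6, 0.08, 0.39], -47, [-1.15, 0.29, 1.14, 1.55, -0.27, 1.47, -0.83])
    ([0.75, 0.06, 0.45], 63, [-0.61, 0.49, 0.7, 1.1, -0.31, 1.66, 1.11])
```

```bash
python3 go.py .43 .23 .35 -60
```

```text
now [ 0.5205 -0.0918  0.2864] psi -46.26 q1,7 [-1.66 -1.23] t 22.82 open 0.0336 gf 12.0 F [ 0.1 -1.2 -0.9]
xyz [ 0.1602 -0.2926 -0.0673] rot [ 0.0308 -0.0478  0.2405] rows 5.4
```

```bash
python3 -m pendant '[{"x":0.028,"y":-0.05,"z":-0.012,"rx":0.006,"ry":-0.01,"rz":0.05,"grip":0.3},{"x":0.056,"y":-0.1,"z":-0.024,"rx":0.012,"ry":-0.02,"rz":0.1,"grip":0.3},{"x":0.084,"y":-0.15,"z":-0.036,"rx":0.018,"ry":-0.03,"rz":0.15,"grip":0.3},{"x":0.112,"y":-0.2,"z":-0.048,"rx":0.024,"ry":-0.04,"rz":0.2,"grip":0.3},{"x":0.14,"y":-0.25,"z":-0.06,"rx":0.031,"ry":-0.048,"rz":0.24,"grip":0.3}]';python3 -m pendant '[{"x":0,"y":0,"z":0,"rx":0,"ry":0,"rz":0,"grip":0.3}]'; python3 go.py .62 .12 .315 -90 .81 .01 .28 -120; python3 -c "
from sim import *
q=env.observe()['joints'];print(q.round(2)); 
for t,s in [((.81,.01,.28),-120),((.6,.2,.38),2.5)]:
  q,m=move(q,t,s,8); print(q.round(2),m)"
```

```text
time_s: 23.45
eef_pos: [0.4466, 0.1867, 0.3436]
ee_rot: [-3.036, -0.803, 0.001]
ft_force: [1.9, -0.3, -1.2]
opening: 0.0337
grasp_force: 12.0
time_s: 23.58
eef_pos: [0.4461, 0.189, 0.3438]
ee_rot: [3.033, 0.812, 0.001]
ft_force: [1.3, -0.9, -1.3]
opening: 0.0339
grasp_force: 12.0
now [0.4461 0.189  0.3438] psi -60.01 q1,7 [-1.8  -1.71] t 23.57 open 0.0339 gf 12.0 F [ 1.3 -0.9 -1.3]
xyz [0.1161 0.1466 0.0291] rot [ 0.0019 -0.0006  0.5234] rows 3.0
xyz [0.19  0.11  0.035] rot [0.     0.     0.5236] rows 3.6
[-1.8  -0.15  1.18  1.87  0.15  1.33 -1.71]
[-0.73  0.84  1.2   1.19 -0.77  1.56 -1.78] -0.05490902732212022
[-1.17  0.3   0.94  1.51 -0.24  1.46 -0.18] 0.19424724469299437
```

```bash
python3 -m pendant '[{"x":0.04,"y":0.048,"z":0.01,"rx":0,"ry":0,"rz":0.1,"grip":0.3},{"x":0.078,"y":0.096,"z":0.02,"rx":0,"ry":0,"rz":0.28,"grip":0.3},{"x":0.116,"y":0.146,"z":0.029,"rx":0,"ry":0,"rz":0.44,"grip":0.3},{"x":0.14,"y":0.18,"z":0.035,"rx":0,"ry":0,"rz":0.5,"grip":0.3},{"x":0.165,"y":0.21,"z":0.04,"rx":0,"ry":0,"rz":0.6,"grip":0.3}]'; python3 go.py .81 .01 .28 -120; python3 -c "
from sim import *
q=env.observe()['joints'];print(q.round(2)); 
a,m=move(q,(.6,.2,.38),2.5,8); print(a.round(2),m)
for t,s in [((.81,.01,.28),-120),((.6,.2,.38),2.5)]:
  q,m=move(q,t,s,8); print(q.round(2),m)"
```

```text
time_s: 24.2
eef_pos: [0.6406, 0.106, 0.3131]
ee_rot: [3.139, -0.124, -0.001]
ft_force: [-0.2, 1.8, 1.7]
opening: 0.0336
grasp_force: 12.0
now [0.6406 0.106  0.3131] psi -94.51 q1,7 [-1.03 -1.46] t 24.2 open 0.0336 gf 12.0 F [-0.2  1.8  1.7]
xyz [0.1764 0.0824 0.033 ] rot [4.000e-04 8.000e-04 4.449e-01] rows 3.2
[-1.03  0.53  1.16  1.57 -0.5   1.37 -1.46]
[-1.11  0.28  0.85  1.51 -0.21  1.45 -0.21] 0.23967137287705742
[-0.7   0.81  1.13  1.19 -0.71  1.54 -1.8 ] 0.21131983669274734
[-1.1   0.27  0.84  1.51 -0.2   1.45 -0.21] 0.2660557674652402
```

```bash
python3 go.py .6 .2 .38 2.5; python3 -m pendant '[{"x":0,"y":-0.02,"z":-0.02,"rx":0,"ry":0,"rz":-0.18,"grip":0.3},{"x":-0.01,"y":-0.04,"z":-0.04,"rx":0,"ry":0,"rz":-0.36,"grip":0.3},{"x":-0.02,"y":-0.06,"z":-0.06,"rx":0,"ry":0,"rz":-0.54,"grip":0.3},{"x":-0.025,"y":-0.08,"z":-0.067,"rx":0,"ry":0,"rz":-0.72,"grip":0.3},{"x":-0.033,"y":-0.097,"z":-0.067,"rx":0,"ry":0,"rz":-0.9,"grip":0.3}]'; python3 go.py .591 .368 .38 2.8; python3 -c "
from rig import env;print(env.observe()['joints'].round(2))"
```

```text
now [0.6406 0.106  0.3131] psi -94.51 q1,7 [-1.03 -1.46] t 24.2 open 0.0336 gf 12.0 F [-0.2  1.8  1.7]
xyz [-0.0479 -0.0905 -0.0668] rot [-6.0000e-04  9.0000e-04 -1.6931e+00] rows 9.1
time_s: 24.82
eef_pos: [0.6139, 0.2059, 0.3819]
ee_rot: [2.874, 1.268, 0.002]
ft_force: [-0.4, 0.9, -0.8]
opening: 0.034
grasp_force: 12.0
now [0.6139 0.2059 0.3819] psi -42.41 q1,7 [-1.1  -0.87] t 24.82 open 0.034 gf 12.0 F [-0.4  0.9 -0.8]
xyz [ 0.1043 -0.1263  0.0019] rot [ 8.00e-04 -7.00e-04 -7.89e-01] rows 4.2
[-1.1   0.39  0.97  1.47 -0.32  1.45 -0.87]
```

```bash
python3 -m pendant '[{"x":0.025,"y":-0.03,"z":0,"rx":0,"ry":0,"rz":-0.17,"grip":0.3},{"x":0.05,"y":-0.06,"z":0,"rx":0,"ry":0,"rz":-0.34,"grip":0.3},{"x":0.075,"y":-0.09,"z":0,"rx":0,"ry":0,"rz":-0.51,"grip":0.3},{"x":0.1,"y":-0.12,"z":0,"rx":0,"ry":0,"rz":-0.68,"grip":0.3},{"x":0.104,"y":-0.126,"z":0.002,"rx":0,"ry":0,"rz":-0.789,"grip":0.3}]';python3 -m pendant '[{"x":0,"y":0,"z":0,"rx":0,"ry":0,"rz":0,"grip":0.3},{"x":0,"y":0,"z":0,"rx":0,"ry":0,"rz":0,"grip":0.3}]'; python3 go.py .591 .368 .321 2.8; python3 -c "
from rig import env;print(env.observe()['joints'].round(2))"
```

```text
time_s: 25.45
eef_pos: [0.5915, 0.3704, 0.3787]
ee_rot: [-2.164, -2.277, 0.0]
ft_force: [0.1, -0.0, -0.6]
opening: 0.0337
grasp_force: 12.0
time_s: 25.7
eef_pos: [0.5929, 0.3667, 0.3792]
ee_rot: [2.18, 2.262, 0.001]
ft_force: [-0.5, 0.2, -0.3]
opening: 0.0337
grasp_force: 12.0
now [0.5929 0.3667 0.3792] psi 2.14 q1,7 [-1.13 -0.37] t 25.7 open 0.0337 gf 12.0 F [-0.5  0.2 -0.3]
xyz [ 0.0014 -0.0019  0.0582] rot [ 0.0004 -0.0003 -0.0115] rows 0.9
[-1.13  0.44  0.74  1.34 -0.3   1.47 -0.37]
```

Good configuration. Lowering, then releasing as before after a depth check.

```bash
python3 -m pendant '[{"x":0.001,"y":-0.001,"z":0.03,"rx":0,"ry":0,"rz":-0.011,"grip":0.3},{"x":0.001,"y":-0.002,"z":0.053,"rx":0,"ry":0,"rz":-0.011,"grip":0.3},{"x":0.001,"y":-0.002,"z":0.058,"rx":0,"ry":0,"rz":-0.011,"grip":0.3},{"x":0.001,"y":-0.002,"z":0.058,"rx":0,"ry":0,"rz":-0.011,"grip":0.3}]'; python3 go.py;  python3 - <<'E'
from m import *
im,d=env.grab_frame("scene"); X=cloud("scene",d)
h=cv2.cvtColor(im,cv2.COLOR_RGB2HSV)
m=(h[...,1]>110)&(X[...,2]>.28)&(X[...,2]<.36)&(X[...,0]>.54)&(X[...,0]<.65)&(X[...,1]>.3)&(X[...,1]<.43)&(h[...,2]>50)
P=X[m]; print(len(P),np.percentile(P,[2,50,98],axis=0).round(3))
E
```

```text
time_s: 26.2
eef_pos: [0.5909, 0.3685, 0.3213]
ee_rot: [-2.165, -2.276, -0.001]
ft_force: [-0.2, -0.4, 0.1]
opening: 0.0336
grasp_force: 12.0
now [0.5909 0.3685 0.3213] psi 2.86 q1,7 [-1.13 -0.35] t 26.2 open 0.0336 gf 12.0 F [-0.2 -0.4  0.1]
144 [[0.571 0.329 0.311]
 [0.586 0.351 0.326]
 [0.61  0.407 0.355]]
```

```bash
python3 -m pendant '[{"x":0,"y":0,"z":0,"rx":0,"ry":0,"rz":0,"grip":0.7},{"x":0,"y":0,"z":0,"rx":0,"ry":0,"rz":0,"grip":0.7},{"x":0,"y":0,"z":-0.02,"rx":0,"ry":0,"rz":0,"grip":0.7},{"x":0,"y":0,"z":-0.05,"rx":0,"ry":0,"rz":0,"grip":0.7}]';python3 -m pendant '[{"x":-0.05,"y":0,"z":0,"rx":0,"ry":0,"rz":0,"grip":0.7},{"x":-0.1,"y":0,"z":0,"rx":0,"ry":0,"rz":0,"grip":0.7},{"x":-0.15,"y":0,"z":0,"rx":0,"ry":0,"rz":0,"grip":0.7},{"x":-0.2,"y":0,"z":0,"rx":0,"ry":0,"rz":0,"grip":0.7},{"x":-0.2,"y":0,"z":0,"rx":0,"ry":0,"rz":0,"grip":0.7}]'; python3 land.py .55 .67 -.09 .02 .03; python3 go.py .614 -.035 .1 -2.2;  python3 - <<'E'
from m import *
o=np.zeros((400,800,3),np.uint8)
im,d=env.grab_frame("scene"); o[:,:400]=cv2.resize(im[220:300,255:335,::-1],(400,400))
im,d=env.grab_frame("top"); o[:400,400:]=cv2.resize(im[160:290,150:310,::-1],(400,400))
cv2.imwrite("pics/s8.png",o)
E
```

```text
time_s: 26.75
eef_pos: [0.5904, 0.3689, 0.372]
ee_rot: [-2.164, -2.277, 0.0]
ft_force: [0.7, -1.3, -0.4]
opening: 0.0651
grasp_force: 0.0
time_s: 27.38
eef_pos: [0.6016, 0.1644, 0.3729]
ee_rot: [2.171, 2.27, 0.004]
ft_force: [0.9, 1.1, 0.7]
opening: 0.0657
grasp_force: 0.0
top [(0.6168, -0.0138, 71.5, 32.7, -86.4)]
scene [(0.6216, -0.0175, 75.3, 37.8, -87.3)]
now [0.6011 0.1692 0.3719] psi 2.88 q1,7 [-0.98 -0.12] t 27.48 open 0.0652 gf 0.0 F [-0.5  0.8 -0.2]
xyz [-0.2051  0.0023  0.2715] rot [ 0.0009 -0.0017  0.0887] rows 5.4
```

View pics/s8.png

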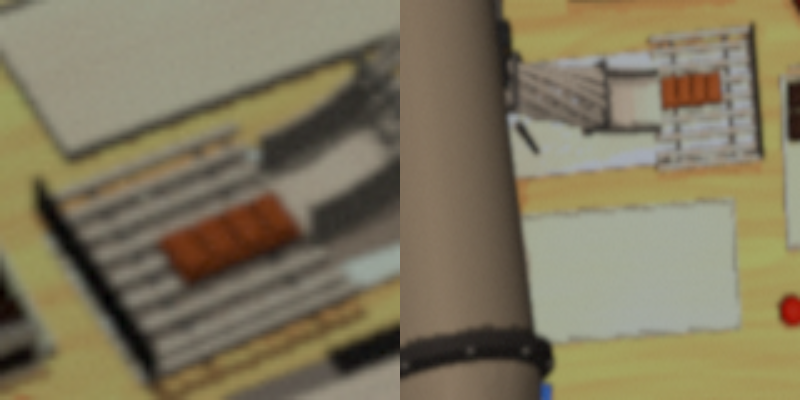

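The milk bar is face up on the landing (scene crop 230,235; top crop 690,90).

```bash
python3 land.py .55 .67 -.09 .03 .03; python3 -m pendant '[{"x":-0.04,"y":0.002,"z":0.04,"rx":0,"ry":0,"rz":0,"grip":0.65},{"x":-0.08,"y":0.004,"z":0.08,"rx":0,"ry":0,"rz":0,"grip":0.65},{"x":-0.12,"y":0.006,"z":0.12,"rx":0,"ry":0,"rz":0,"grip":0.65},{"x":-0.16,"y":0.008,"z":0.16,"rx":0,"ry":0,"rz":0,"grip":0.65},{"x":-0.185,"y":0.009,"z":0.205,"rx":0,"ry":0,"rz":0,"grip":0.65}]'; python3 -m pendant '[{"x":0,"y":0,"z":0.03,"rx":0,"ry":0,"rz":0,"grip":0.65},{"x":0,"y":0,"z":0.06,"rx":0,"ry":0,"rz":0,"grip":0.65},{"x":0,"y":0,"z":0.06,"rx":0,"ry":0,"rz":0,"grip":0.65}]';python3 land.py .55 .67 -.09 .03 .03; python3 go.py .619 -.0155 .031 3.2
```

```text
top [(0.6168, -0.0148, 72.8, 32.7, -86.4)]
scene [(0.6218, -0.0177, 75.1, 37.9, -86.7)]
time_s: 28.3
eef_pos: [0.6196, -0.0161, 0.1644]
ee_rot: [2.164, 2.277, 0.001]
ft_force: [0.7, 1.1, -0.5]
opening: 0.0612
grasp_force: 0.0
time_s: 28.68
eef_pos: [0.6181, -0.0143, 0.1036]
ee_rot: [-2.161, -2.277, 0.005]
ft_force: [0.3, 0.9, 0.8]
opening: 0.061
grasp_force: 0.0
top []
scene [(0.6211, -0.0175, 75.5, 37.3, -86.1)]
now [ 0.6196 -0.0146  0.1061] psi 2.96 q1,7 [-0.6   0.36] t 28.77 open 0.0612 gf 0.0 F [-0.1  0.4  0.2]
xyz [-0.0008 -0.0007  0.0751] rot [-0.     -0.0002 -0.0042] rows 1.2
```

```bash
python3 -m pendant '[{"x":-0.001,"y":-0.001,"z":0.04,"rx":0,"ry":0,"rz":0,"grip":0.65},{"x":-0.001,"y":-0.001,"z":0.065,"rx":0,"ry":0,"rz":0,"grip":0.65},{"x":-0.001,"y":-0.001,"z":0.075,"rx":0,"ry":0,"rz":0,"grip":0.65},{"x":-0.001,"y":-0.001,"z":0.075,"rx":0,"ry":0,"rz":0,"grip":0.6}]' 12;python3 -m pendant '[{"x":0,"y":0,"z":0,"rx":0,"ry":0,"rz":0,"grip":0.3},{"x":0,"y":0,"z":0,"rx":0,"ry":0,"rz":0,"grip":0.3},{"x":0,"y":0,"z":0,"rx":0,"ry":0,"rz":0,"grip":0.3},{"x":0,"y":0,"z":0,"rx":0,"ry":0,"rz":0,"grip":0.3}]' 12; python3 go.py; python3 - <<'E'
from sim import *
np.set_printoptions(precision=2,suppress=True)
q=env.observe()["joints"]; print(q)
for S in(90,-90):
    a=q.copy()
    for t,s in [((.62,-.02,.12),3),((.482,-.459,.12),S),((.482,-.459,.015),S),((.482,-.459,.12),S),((.45,.05,.17),S if S>0 else S),((.435,.25,.012),S+7.5),((.45,.2,.3),S*.6),((.6,.2,.38),2.5),((.59,.37,.37),2.8)]:
        a,m=move(a,t,s,8); print(t,s,a,round(m,2))
E
```

```text
time_s: 29.28
eef_pos: [0.6187, -0.0159, 0.0312]
ee_rot: [-2.164, -2.278, -0.001]
ft_force: [0.8, -0.5, 0.7]
opening: 0.0569
grasp_force: 0.0
time_s: 29.78
eef_pos: [0.6186, -0.0159, 0.031]
ee_rot: [-2.164, -2.277, -0.001]
ft_force: [-1.2, 0.0, 6.5]
opening: 0.0338
grasp_force: 12.0
now [ 0.6186 -0.0159  0.031 ] psi 2.93 q1,7 [-0.54  0.42] t 29.77 open 0.0338 gf 12.0 F [-1.2  0.   6.5]
[-0.54  0.63  0.63  1.9  -0.51  0.78  0.42]
(0.62, -0.02, 0.12) 3 [-0.63  0.49  0.73  1.8  -0.39  1.    0.3 ] 0.52
(0.482, -0.459, 0.12) 90 [ 0.3   0.51  0.48  1.69 -0.27  1.01  2.44] 0.29
(0.482, -0.459, 0.015) 90 [ 0.35  0.64  0.43  1.72 -0.34  0.85  2.5 ] 0.23
(0.482, -0.459, 0.12) 90 [ 0.3   0.51  0.48  1.69 -0.27  1.01  2.44] 0.24
(0.45, 0.05, 0.17) 90 [-0.47  0.07  0.27  2.11 -0.02  0.96  1.38] 0.34
(0.435, 0.25, 0.012) 97.5 [-0.71  0.41  0.1   2.09 -0.07  0.64  1.14] 0.32
(0.45, 0.2, 0.3) 54.0 [-0.78 -0.01  0.26  1.9   0.    1.25  0.42] 0.37
(0.6, 0.2, 0.38) 2.5 [-0.72  0.21  0.36  1.51 -0.07  1.43 -0.32] 0.52
(0.59, 0.37, 0.37) 2.8 [-0.87  0.33  0.28  1.37 -0.09  1.45 -0.55] 0.6
(0.62, -0.02, 0.12) 3 [-0.63  0.49  0.73  1.8  -0.39  1.    0.3 ] 0.52
(0.482, -0.459, 0.12) -90 [-0.09  0.72  1.09  1.71 -0.69  1.15 -0.38] 0.28
(0.482, -0.459, 0.015) -90 [-0.02  0.84  0.98  1.75 -0.81  1.02 -0.3 ] 0.21
(0.482, -0.459, 0.12) -90 [-0.09  0.72  1.09  1.71 -0.69  1.15 -0.38] 0.23
(0.45, 0.05, 0.17) -90 [-1.51  0.34  1.37  2.12 -0.4   1.03 -1.38] -0.13
(0.435, 0.25, 0.012) -82.5 [-1.43  0.63  1.01  2.11 -0.75  0.82 -1.39] -0.01
(0.45, 0.2, 0.3) -54.0 [-1.96 -0.05  1.37  1.9   0.05  1.25 -1.51] -0.04
(0.6, 0.2, 0.38) 2.5 [-1.27  0.35  1.1   1.51 -0.31  1.47 -0.12] -0.09
(0.59, 0.37, 0.37) 2.8 [-1.36  0.48  1.03  1.38 -0.4   1.51 -0.32] 0.28
```

```bash
python3 -m pendant '[{"x":0,"y":0,"z":-0.04,"rx":0,"ry":0,"rz":0,"grip":0.3},{"x":0,"y":0,"z":-0.09,"rx":0,"ry":0,"rz":0,"grip":0.3},{"x":-0.04,"y":0,"z":-0.11,"rx":0,"ry":0,"rz":-0.15,"grip":0.3},{"x":-0.09,"y":-0.02,"z":-0.11,"rx":0,"ry":0,"rz":-0.32,"grip":0.3},{"x":-0.14,"y":-0.04,"z":-0.11,"rx":0,"ry":0,"rz":-0.49,"grip":0.3}]';python3 go.py .482 -.459 .1 89.6
```

```text
time_s: 30.4
eef_pos: [0.585, -0.1591, 0.1408]
ee_rot: [1.538, 2.739, 0.001]
ft_force: [-0.2, -0.2, -0.8]
opening: 0.034
grasp_force: 12.0
now [ 0.585  -0.1591  0.1408] psi 31.37 q1,7 [-0.32  1.  ] t 30.4 open 0.034 gf 12.0 F [-0.2 -0.2 -0.8]
xyz [-0.2024 -0.2441  0.0407] rot [ 5.0000e-04  2.0000e-04 -1.0162e+00] rows 5.4
```

```bash
python3 -m pendant '[{"x":-0.035,"y":-0.042,"z":0,"rx":0,"ry":0,"rz":-0.17,"grip":0.3},{"x":-0.07,"y":-0.084,"z":0,"rx":0,"ry":0,"rz":-0.34,"grip":0.3},{"x":-0.105,"y":-0.126,"z":0,"rx":0,"ry":0,"rz":-0.51,"grip":0.3},{"x":-0.14,"y":-0.168,"z":0,"rx":0,"ry":0,"rz":-0.68,"grip":0.3},{"x":-0.175,"y":-0.21,"z":0.02,"rx":0,"ry":0,"rz":-0.85,"grip":0.3}]';python3 go.py .482 -.459 .08 89.6
```

```text
time_s: 31.02
eef_pos: [0.4956, -0.4182, 0.1214]
ee_rot: [0.273, 3.127, -0.001]
ft_force: [0.9, 1.1, -1.2]
opening: 0.0335
grasp_force: 12.0
now [ 0.4956 -0.4182  0.1214] psi 80.03 q1,7 [0.28 2.22] t 31.02 open 0.0335 gf 12.0 F [ 0.9  1.1 -1.2]
xyz [ 0.0064 -0.0425  0.0414] rot [-0.0006  0.0023 -0.167 ] rows 1.0
```

```bash
python3 -m pendant '[{"x":0.003,"y":-0.02,"z":0.01,"rx":0,"ry":0,"rz":-0.1,"grip":0.3},{"x":0.006,"y":-0.042,"z":0.03,"rx":0,"ry":0,"rz":-0.167,"grip":0.3},{"x":0.006,"y":-0.042,"z":0.041,"rx":0,"ry":0,"rz":-0.167,"grip":0.3},{"x":0.006,"y":-0.042,"z":0.041,"rx":0,"ry":0,"rz":-0.167,"grip":0.3}]';python3 go.py .482 -.459 .02 89.6 .482 -.459 .015 89.6; python3 land.py .4 .52 -.52 -.40 .07
```

```text
time_s: 31.52
eef_pos: [0.4821, -0.4553, 0.0785]
ee_rot: [-0.021, -3.14, -0.003]
ft_force: [0.6, -0.1, -0.5]
opening: 0.0338
grasp_force: 12.0
now [ 0.4821 -0.4553  0.0785] psi 89.22 q1,7 [0.38 2.44] t 31.52 open 0.0338 gf 12.0 F [ 0.6 -0.1 -0.5]
xyz [-0.0001 -0.0038  0.0585] rot [ 0.0016 -0.0013 -0.0066] rows 0.9
xyz [0.    0.    0.005] rot [0. 0. 0.] rows 0.1
top []
scene [(0.4154, -0.5049, 34.3, 33.1, 89.0), (0.4734, -0.4567, 89.3, 37.5, -3.4)]
```

```bash
python3 -m pendant '[{"x":0,"y":-0.002,"z":0.03,"rx":0,"ry":0,"rz":-0.005,"grip":0.3},{"x":0,"y":-0.003,"z":0.052,"rx":0,"ry":0,"rz":-0.006,"grip":0.3},{"x":0,"y":-0.003,"z":0.058,"rx":0,"ry":0,"rz":-0.006,"grip":0.3},{"x":0,"y":-0.003,"z":0.058,"rx":0,"ry":0,"rz":-0.006,"grip":0.3}]';python3 -m pendant '[{"x":0,"y":0,"z":0.002,"rx":0,"ry":0,"rz":0,"grip":0.3},{"x":0,"y":0,"z":0.003,"rx":0,"ry":0,"rz":0,"grip":0.3},{"x":0,"y":0,"z":0.003,"rx":0,"ry":0,"rz":0,"grip":0.3}]'; python3 -m pendant '[{"x":0,"y":0,"z":0.001,"rx":0,"ry":0,"rz":0,"grip":0.3},{"x":0,"y":0,"z":0.001,"rx":0,"ry":0,"rz":0,"grip":0.3}]'; python3 go.py .482 -.459 .02 89.6
```

```text
time_s: 32.12
eef_pos: [0.4822, -0.4591, 0.0213]
ee_rot: [-0.01, -3.141, -0.001]
ft_force: [0.6, -0.0, 0.1]
opening: 0.0339
grasp_force: 12.0
time_s: 32.5
eef_pos: [0.4822, -0.4593, 0.0185]
ee_rot: [0.011, 3.141, 0.0]
ft_force: [0.6, 0.1, 0.0]
opening: 0.0337
grasp_force: 12.0
time_s: 32.75
eef_pos: [0.4821, -0.4592, 0.0172]
ee_rot: [-0.011, -3.141, -0.001]
ft_force: [0.1, -0.3, -0.1]
opening: 0.0338
grasp_force: 12.0
now [ 0.4821 -0.4592  0.0172] psi 89.62 q1,7 [0.41 2.48] t 32.75 open 0.0338 gf 12.0 F [ 0.1 -0.3 -0.1]
xyz [ 0.0001  0.0002 -0.0028] rot [ 0.0005 -0.0003  0.0003] rows 0.0
```

```bash
python3 -m pendant '[{"x":0,"y":0,"z":0.001,"rx":0,"ry":0,"rz":0,"grip":0.3},{"x":0,"y":0,"z":0.0015,"rx":0,"ry":0,"rz":0,"grip":0.3}]'; python3 -m pendant '[{"x":0,"y":0,"z":0.001,"rx":0,"ry":0,"rz":0,"grip":0.3},{"x":0,"y":0,"z":0.001,"rx":0,"ry":0,"rz":0,"grip":0.3}]'
```

```text
time_s: 33.0
eef_pos: [0.4821, -0.4592, 0.0157]
ee_rot: [-0.01, -3.141, -0.001]
ft_force: [-0.7, 0.4, -0.4]
opening: 0.0338
grasp_force: 12.0
time_s: 33.25
eef_pos: [0.4821, -0.4592, 0.0151]
ee_rot: [-0.011, -3.142, -0.001]
ft_force: [-1.9, 2.4, 5.5]
opening: 0.0338
grasp_force: 12.0
```

```bash
python3 -m pendant '[{"x":0,"y":0,"z":0,"rx":0,"ry":0,"rz":0,"grip":0.5},{"x":0,"y":0,"z":0,"rx":0,"ry":0,"rz":0,"grip":0.5},{"x":0,"y":0,"z":-0.03,"rx":0,"ry":0,"rz":0,"grip":0.5},{"x":0,"y":0,"z":-0.08,"rx":0,"ry":0,"rz":0,"grip":0.5},{"x":0,"y":0,"z":-0.13,"rx":0,"ry":0,"rz":0,"grip":0.5}]'; python3 -m pendant '[{"x":0,"y":0.06,"z":-0.02,"rx":0,"ry":0,"rz":0,"grip":0.58},{"x":0,"y":0.12,"z":-0.03,"rx":0,"ry":0,"rz":0,"grip":0.58},{"x":0,"y":0.18,"z":-0.03,"rx":0,"ry":0,"rz":0,"grip":0.58},{"x":0,"y":0.24,"z":-0.03,"rx":0,"ry":0,"rz":0,"grip":0.58},{"x":0,"y":0.3,"z":-0.03,"rx":0,"ry":0,"rz":0,"grip":0.58}]'; python3 land.py .43 .53 -.505 -.415 .015;python3 - <<'E'
from m import *
im,_=env.grab_frame("top"); h=cv2.cvtColor(im,cv2.COLOR_RGB2HSV)
c=proj("top",[[.436,.25,.015]])[0].astype(int); print(c); print(h[c[1]-16:c[1]+17:2,c[0]-12:c[0]+13,2])
E
python3 go.py .436 .25 .1 97.5
```

```text
time_s: 33.88
eef_pos: [0.4819, -0.4591, 0.1459]
ee_rot: [-0.011, -3.141, -0.001]
ft_force: [0.6, -0.3, 0.7]
opening: 0.0467
grasp_force: 0.0
time_s: 34.5
eef_pos: [0.484, -0.1574, 0.1751]
ee_rot: [0.01, 3.141, 0.001]
ft_force: [0.8, 1.4, 0.1]
opening: 0.0543
grasp_force: 0.0
top [(0.4783, -0.4574, 72.0, 31.6, 0.0)]
scene [(0.4825, -0.4587, 82.0, 30.9, -0.3)]
[181 250]
[[167 168 167 170 169 169 170 170 170 171 171 169 170 171 170 170 169 170
  171 169 169 169 171 169 168]
 [165 173 172 172 171 172 175 173 172 172 172 170 166 162 162 161 160 165
  170 169 169 170 169 168 169]
 [160 171 173 173 171 170 163 150 132 123 120 117 100  84  76  71  85 123
  157 170 171 172 173 171 173]
 [158 171 173 173 171 159 118  76  53  45  46  44  44  44  44  45  56  94
  141 167 172 171 173 173 171]
 [159 171 172 173 173 162 122  69  43  44  51  55  58  62  65  55  53  82
  134 165 172 171 171 170 171]
 [161 169 173 174 171 163 125  72  65 106 134 142 144 157 155 116  64  74
  131 163 172 172 173 172 171]
 [162 171 173 172 173 165 137  94  77 119 152 164 167 177 174 134  77  69
  115 153 168 170 168 17
[... 528 characters left out ...]
74]
 [157 169 171 170 171 172 169 160 124  75  56  70  74  68  61  57  53  50
   47  75 132 167 172 173 172]
 [158 170 172 173 173 172 172 164 133  83  49  40  41  46  44  45  47  46
   47  68 121 158 170 173 174]
 [152 165 171 171 171 171 171 168 147 105  72  62  67  71  73  81  89 102
  115 127 144 163 172 173 172]
 [153 168 172 173 172 172 171 171 167 152 139 141 149 156 158 160 158 161
  163 166 171 173 173 172 173]
 [153 168 172 173 173 172 173 174 173 171 170 172 173 174 172 173 172 174
  173 174 175 173 173 173 174]]
now [ 0.4845 -0.1562  0.1751] psi 89.91 q1,7 [-0.12  1.84] t 34.65 open 0.0544 gf 0.0 F [-0.9  0.2  0.6]
xyz [0.0492 0.4061 0.0756] rot [ 0.0013  0.0003 -0.1326] rows 6.7
```

```bash
python3 -m pendant '[{"x":0.006,"y":0.06,"z":0,"rx":0,"ry":0,"rz":-0.02,"grip":0.52},{"x":0.012,"y":0.12,"z":0,"rx":0,"ry":0,"rz":-0.04,"grip":0.52},{"x":0.02,"y":0.18,"z":0.01,"rx":0,"ry":0,"rz":-0.06,"grip":0.52},{"x":0.03,"y":0.24,"z":0.02,"rx":0,"ry":0,"rz":-0.08,"grip":0.52},{"x":0.038,"y":0.3,"z":0.03,"rx":0,"ry":0,"rz":-0.11,"grip":0.52}]'; python3 go.py .437 .2495 .08 97
```

```text
time_s: 35.28
eef_pos: [0.4483, 0.1419, 0.145]
ee_rot: [-0.161, 3.137, 0.001]
ft_force: [0.8, -0.1, 0.0]
opening: 0.0488
grasp_force: 0.0
now [0.4483 0.1419 0.145 ] psi 95.87 q1,7 [-0.54  1.25] t 35.27 open 0.0488 gf 0.0 F [ 0.8 -0.1  0. ]
xyz [0.0003 0.1082 0.0651] rot [ 0.0007  0.0007 -0.0198] rows 2.0
```

```bash
python3 -m pendant '[{"x":0,"y":0.05,"z":0.01,"rx":0,"ry":0,"rz":-0.02,"grip":0.52},{"x":0,"y":0.1,"z":0.03,"rx":0,"ry":0,"rz":-0.02,"grip":0.52},{"x":0,"y":0.108,"z":0.06,"rx":0,"ry":0,"rz":-0.02,"grip":0.52},{"x":0,"y":0.108,"z":0.065,"rx":0,"ry":0,"rz":-0.02,"grip":0.52},{"x":0,"y":0.108,"z":0.065,"rx":0,"ry":0,"rz":-0.02,"grip":0.52}]'; python3 go.py .437 .2495 .013 97; python3 - <<'E'
from m import *
im,_=env.grab_frame("scene"); P=proj("scene",[[.437,.2495,.018],[.437,.27,.058],[.437,.225,.058]]); print((P-[310,165])*8)
cv2.imwrite("pics/s9.png",cv2.resize(im[165:235,310:380,::-1],None,fx=8,fy=8,interpolation=cv2.INTER_CUBIC))
E
```

```text
time_s: 35.9
eef_pos: [0.4376, 0.2471, 0.0803]
ee_rot: [0.191, -3.135, 0.0]
ft_force: [0.3, 0.5, 0.4]
opening: 0.0486
grasp_force: 0.0
now [0.4376 0.2471 0.0803] psi 96.96 q1,7 [-0.67  1.07] t 35.9 open 0.0486 gf 0.0 F [0.3 0.5 0.4]
xyz [0.0003 0.0025 0.0673] rot [-0.0002 -0.0005 -0.0007] rows 1.1
[[310.49326841 298.60398587]
 [364.99803127 208.03519424]
 [265.81947336 240.44162803]]
```

View pics/s9.png

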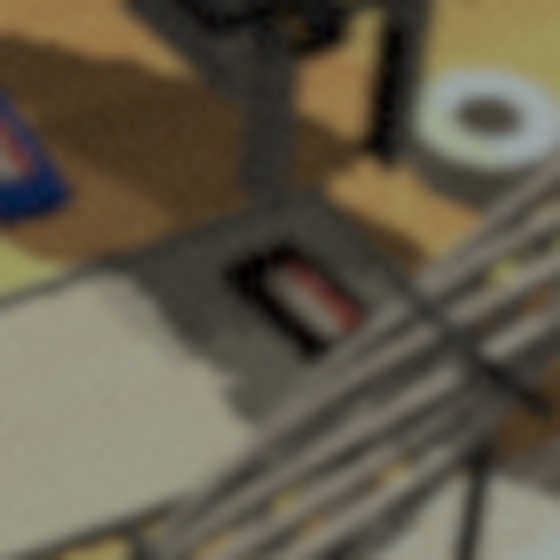

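The dark bar's visible part is centred near (300,300), matching the predicted (310,299). The tips at (268,205) and (385,155) straddle it, so I'll go down.

```bash
python3 -m pendant '[{"x":0,"y":0.0025,"z":0.035,"rx":0,"ry":0,"rz":0,"grip":0.52},{"x":0,"y":0.0025,"z":0.058,"rx":0,"ry":0,"rz":0,"grip":0.52},{"x":0,"y":0.0025,"z":0.0665,"rx":0,"ry":0,"rz":0,"grip":0.52},{"x":0,"y":0.0025,"z":0.0665,"rx":0,"ry":0,"rz":0,"grip":0.48}]' 12;python3 -m pendant '[{"x":0,"y":0,"z":0,"rx":0,"ry":0,"rz":0,"grip":0.3},{"x":0,"y":0,"z":0,"rx":0,"ry":0,"rz":0,"grip":0.3},{"x":0,"y":0,"z":0,"rx":0,"ry":0,"rz":0,"grip":0.3},{"x":0,"y":0,"z":0,"rx":0,"ry":0,"rz":0,"grip":0.3}]' 12; python3 go.py .455 .18 .3 60
```

```text
time_s: 36.45
eef_pos: [0.4372, 0.2506, 0.0142]
ee_rot: [-0.192, 3.135, 0.001]
ft_force: [0.1, 0.1, 0.3]
opening: 0.0455
grasp_force: 0.0
time_s: 36.95
eef_pos: [0.4373, 0.2512, 0.0145]
ee_rot: [-0.193, 3.135, 0.002]
ft_force: [-0.6, -1.7, 8.7]
opening: 0.0337
grasp_force: 12.0
now [0.4373 0.2512 0.0145] psi 97.05 q1,7 [-0.67  1.06] t 36.95 open 0.0337 gf 12.0 F [-0.6 -1.7  8.7]
xyz [-0.0092 -0.0725 -0.2855] rot [0.0014 0.0008 0.6467] rows 4.7
```

```bash
python3 -m pendant '[{"x":0,"y":0,"z":-0.04,"rx":0,"ry":0,"rz":0,"grip":0.3},{"x":0,"y":-0.01,"z":-0.09,"rx":0,"ry":0,"rz":0.05,"grip":0.3},{"x":-0.003,"y":-0.03,"z":-0.145,"rx":0,"ry":0,"rz":0.2,"grip":0.3},{"x":-0.006,"y":-0.05,"z":-0.2,"rx":0,"ry":0,"rz":0.37,"grip":0.3},{"x":-0.009,"y":-0.07,"z":-0.255,"rx":0,"ry":0,"rz":0.54,"grip":0.3}]';python3 -m pendant '[{"x":0,"y":0,"z":-0.04,"rx":0,"ry":0,"rz":0.17,"grip":0.3},{"x":0,"y":0,"z":-0.08,"rx":0,"ry":0,"rz":0.34,"grip":0.3},{"x":0,"y":0,"z":-0.11,"rx":0,"ry":0,"rz":0.51,"grip":0.3}]'; python3 go.py .591 .368 .38 2.8
```

```text
time_s: 37.58
eef_pos: [0.4541, 0.1816, 0.271]
ee_rot: [0.658, 3.072, 0.002]
ft_force: [1.7, 1.1, -0.9]
opening: 0.0338
grasp_force: 12.0
time_s: 37.95
eef_pos: [0.4542, 0.1823, 0.3809]
ee_rot: [1.412, 2.806, 0.003]
ft_force: [-0.5, 1.0, -0.0]
opening: 0.0335
grasp_force: 12.0
now [0.4542 0.1823 0.3809] psi 36.58 q1,7 [-0.69  0.13] t 37.95 open 0.0335 gf 12.0 F [-0.5  1.  -0. ]
xyz [0.0676 0.2206 0.0014] rot [ 0.0019 -0.0012  0.5896] rows 3.7
```

```bash
python3 -m pendant '[{"x":0.017,"y":0.055,"z":0,"rx":0,"ry":0,"rz":0.15,"grip":0.3},{"x":0.034,"y":0.11,"z":0,"rx":0,"ry":0,"rz":0.3,"grip":0.3},{"x":0.051,"y":0.165,"z":0,"rx":0,"ry":0,"rz":0.45,"grip":0.3},{"x":0.068,"y":0.2206,"z":0.001,"rx":0,"ry":0,"rz":0.59,"grip":0.3},{"x":0.068,"y":0.2206,"z":0.001,"rx":0,"ry":0,"rz":0.59,"grip":0.3}]';python3 -m pendant '[{"x":0,"y":0,"z":0,"rx":0,"ry":0,"rz":0,"grip":0.3},{"x":0,"y":0,"z":0,"rx":0,"ry":0,"rz":0,"grip":0.3}]'; python3 go.py .591 .368 .323 2.8
```

```text
time_s: 38.58
eef_pos: [0.59, 0.3727, 0.3748]
ee_rot: [-2.158, -2.281, 0.005]
ft_force: [-1.5, -0.5, -0.6]
opening: 0.0337
grasp_force: 12.0
time_s: 38.83
eef_pos: [0.5897, 0.3681, 0.3787]
ee_rot: [-2.161, -2.28, -0.002]
ft_force: [-0.5, -0.3, -0.6]
opening: 0.0334
grasp_force: 12.0
now [0.5897 0.3681 0.3787] psi 3.08 q1,7 [-0.78 -0.54] t 38.83 open 0.0334 gf 12.0 F [-0.5 -0.3 -0.6]
xyz [-0.0003  0.0013  0.0557] rot [ 0.0008 -0.0011  0.0048] rows 0.9
```

```bash
python3 -m pendant '[{"x":0,"y":0.001,"z":0.03,"rx":0,"ry":0,"rz":0.005,"grip":0.3},{"x":0,"y":0.001,"z":0.05,"rx":0,"ry":0,"rz":0.005,"grip":0.3},{"x":0,"y":0.001,"z":0.056,"rx":0,"ry":0,"rz":0.005,"grip":0.3},{"x":0,"y":0.001,"z":0.056,"rx":0,"ry":0,"rz":0.005,"grip":0.3}]'; python3 go.py; python3 - <<'E'
from m import *
im,d=env.grab_frame("scene"); X=cloud("scene",d)
h=cv2.cvtColor(im,cv2.COLOR_RGB2HSV)
m=(X[...,2]>.305)&(X[...,2]<.345)&(X[...,0]>.56)&(X[...,0]<.62)&(X[...,1]>.3)&(X[...,1]<.43)
P=X[m]; print(len(P),np.percentile(P,[2,50,98],axis=0).round(3))
E
```

```text
time_s: 39.33
eef_pos: [0.5909, 0.3689, 0.3226]
ee_rot: [-2.166, -2.275, -0.002]
ft_force: [0.4, -0.3, 0.0]
opening: 0.0338
grasp_force: 12.0
now [0.5909 0.3689 0.3226] psi 2.8 q1,7 [-0.78 -0.54] t 39.33 open 0.0338 gf 12.0 F [ 0.4 -0.3  0. ]
311 [[0.567 0.33  0.314]
 [0.593 0.36  0.326]
 [0.619 0.403 0.344]]
```

```bash
python3 -m pendant '[{"x":0,"y":0,"z":0,"rx":0,"ry":0,"rz":0,"grip":0.7},{"x":0,"y":0,"z":0,"rx":0,"ry":0,"rz":0,"grip":0.7},{"x":0,"y":0,"z":-0.02,"rx":0,"ry":0,"rz":0,"grip":0.7},{"x":0,"y":0,"z":-0.05,"rx":0,"ry":0,"rz":0,"grip":0.7}]';python3 -m pendant '[{"x":-0.05,"y":0,"z":0,"rx":0,"ry":0,"rz":0,"grip":0.65},{"x":-0.1,"y":0,"z":0,"rx":0,"ry":0,"rz":0,"grip":0.65},{"x":-0.15,"y":0,"z":0,"rx":0,"ry":0,"rz":0,"grip":0.65},{"x":-0.19,"y":0,"z":0,"rx":0,"ry":0,"rz":0,"grip":0.65},{"x":-0.19,"y":0,"z":0,"rx":0,"ry":0,"rz":0,"grip":0.65}]'; python3 land.py .56 .665 -.085 .015 .03 dark; python3 go.py; python3 - <<'E'
from m import *
im,_=env.grab_frame("top"); h=cv2.cvtColor(im,cv2.COLOR_RGB2HSV)
c=proj("top",[[.615,-.03,.03]])[0].astype(int); print(c); print(h[c[1]-10:c[1]+11:2,c[0]-18:c[0]+17,2])
E
```

```text
time_s: 39.88
eef_pos: [0.5906, 0.3692, 0.3717]
ee_rot: [-2.166, -2.275, 0.002]
ft_force: [0.9, -0.1, 0.3]
opening: 0.0656
grasp_force: 0.0
time_s: 40.5
eef_pos: [0.6008, 0.1758, 0.3725]
ee_rot: [2.171, 2.269, 0.002]
ft_force: [-0.1, 0.6, 0.7]
opening: 0.0611
grasp_force: 0.0
top [(0.6123, -0.0196, 67.9, 34.3, 88.3)]
scene [(0.6198, -0.0233, 80.3, 47.2, -88.3)]
now [0.6002 0.1798 0.3719] psi 2.8 q1,7 [-0.59 -0.29] t 40.6 open 0.0613 gf 0.0 F [-0.6  0.2  0.5]
[270 189]
[[162 164 163 161 158 150 124 112 138 156 164 167 163 157 152 152 151 150
  153 152 152 153 155 157 157 154 149 139 135 142 149 153 150 151 153]
 [156 157 156 154 150 147 141 139 144 149 150 150 151 152 149 149 149 150
  153 149 144 140 136 135 133 131 124 118 117 127 144 152 150 149 152]
 [ 91 120 139 144 144 145 129 118 133 145 147 143 138 140 141 144 144 148
  151 154 150 140 133 121 118 115 122 120 110 114 148 167 162 157 154]
 [134 148 152 141 125 116  91  74  97 114 117 106  95  87  80  75  75  69
   67  63  60  57  52  45  47  49  58  86 120 139 149 150 148 145 148]
 [157 153 141 108  63  44  42  40  42  36  33  
[... 268 characters left out ...]
  42  46  45  36  28  36  42  46  43  37  32  36
   42  47  46  41  34  37  43  45  46  66 110 135 144 149 151 147 144]
 [169 165 151 120  74  43  42  45  46  36  29  33  38  43  41  39  33  33
   35  38  37  38  32  31  35  37  39  57  69  86 110 146 163 166 164]
 [170 167 155 124  87  60  45  40  43  57  65  62  56  53  52  57  74  87
  101 114 125 126 116 110 110 107 111 122 121 119 127 143 154 157 153]
 [169 167 158 150 138 126 119 111 119 139 150 148 145 137 134 135 138 140
  143 146 152 152 151 151 149 150 150 151 147 136 129 132 136 134 134]
 [155 155 154 153 150 150 145 137 133 134 138 140 141 146 150 155 155 154
  151 150 149 150 152 154 155 157 162 165 158 125 105 132 154 160 162]]
```

The dark bar is face up: no bright sticker, and grooves about every 6 px. I'll measure its pose with mask moments.

```bash
cat > dk.py <<'E'
from m import *
import sys
x0,x1,y0,y1,z=map(float,sys.argv[1:6])
for n in("top","scene"):
    im,_=env.grab_frame(n); v=im.max(-1)
    reg=np.zeros(v.shape,np.uint8); cv2.fillConvexPoly(reg,proj(n,[[x0,y0,z],[x0,y1,z],[x1,y1,z],[x1,y0,z]]).round().astype(np.int32),1)
    m=cv2.morphologyEx(((v<80)&(reg>0)).astype(np.uint8),cv2.MORPH_OPEN,np.ones((3,3)))
    k,l,s,c=cv2.connectedComponentsWithStats(m); 
    if k<2: print(n,"none"); continue
    i=1+s[1:,4].argmax(); P=cast(n,np.argwhere(l==i)[:,::-1],z)[:,:2]
    C=np.cov(P.T); w,V=np.linalg.eigh(C); print(n,P.mean(0).round(4),"size",np.sqrt(12*w).round(3),"ang",np.degrees(np.arctan2(V[1,1],V[0,1])).round(1)%180)
E
python3 dk.py .56 .665 -.085 .015 .03; python3 go.py .616 -.0215 .1 2.8
```

```text
top [ 0.6125 -0.0201] size [0.032 0.072] ang 91.7
scene [ 0.6207 -0.0224] size [0.046 0.077] ang 96.1
now [0.6    0.1809 0.3714] psi 2.91 q1,7 [-0.59 -0.29] t 40.75 open 0.0613 gf 0.0 F [-0.5 -0.5 -0.3]
xyz [-0.2031  0.0058  0.2712] rot [-0.0005 -0.0006  0.002 ] rows 5.4
```

```bash
python3 -m pendant '[{"x":-0.04,"y":0.001,"z":0.04,"rx":0,"ry":0,"rz":0.016,"grip":0.65},{"x":-0.08,"y":0.002,"z":0.08,"rx":0,"ry":0,"rz":0.016,"grip":0.65},{"x":-0.12,"y":0.003,"z":0.12,"rx":0,"ry":0,"rz":0.016,"grip":0.65},{"x":-0.16,"y":0.004,"z":0.16,"rx":0,"ry":0,"rz":0.016,"grip":0.65},{"x":-0.2,"y":0.005,"z":0.2,"rx":0,"ry":0,"rz":0.016,"grip":0.65}]'; python3 -m pendant '[{"x":-0.002,"y":0,"z":0.04,"rx":0,"ry":0,"rz":0,"grip":0.65},{"x":-0.002,"y":0,"z":0.07,"rx":0,"ry":0,"rz":0,"grip":0.65},{"x":-0.002,"y":0,"z":0.07,"rx":0,"ry":0,"rz":0,"grip":0.65}]';python3 dk.py .56 .665 -.085 .015 .03;  python3 go.py .615 -.021 .032 2
```

```text
time_s: 41.38
eef_pos: [0.6151, -0.0199, 0.1701]
ee_rot: [-2.182, -2.26, -0.001]
ft_force: [1.9, 1.0, 0.1]
opening: 0.0613
grasp_force: 0.0
time_s: 41.75
eef_pos: [0.6138, -0.021, 0.0994]
ee_rot: [-2.181, -2.257, 0.005]
ft_force: [0.3, 0.1, 0.6]
opening: 0.0613
grasp_force: 0.0
top [ 0.5915 -0.0639] size [0.009 0.067] ang 177.7
scene [ 0.6188 -0.0167] size [0.07  0.079] ang 130.5
now [ 0.6155 -0.0212  0.1022] psi 1.95 q1,7 [-0.3   0.11] t 41.85 open 0.0612 gf 0.0 F [0.3 0.3 0.4]
xyz [ 0.0002 -0.0005  0.0702] rot [ 0.0001 -0.0005 -0.0009] rows 1.1
```

```bash
python3 -m pendant '[{"x":0,"y":0,"z":0.04,"rx":0,"ry":0,"rz":0,"grip":0.65},{"x":0,"y":0,"z":0.062,"rx":0,"ry":0,"rz":0,"grip":0.65},{"x":0,"y":0,"z":0.07,"rx":0,"ry":0,"rz":0,"grip":0.65},{"x":0,"y":0,"z":0.07,"rx":0,"ry":0,"rz":0,"grip":0.6}]' 12;python3 -m pendant '[{"x":0,"y":0,"z":0,"rx":0,"ry":0,"rz":0,"grip":0.3},{"x":0,"y":0,"z":0,"rx":0,"ry":0,"rz":0,"grip":0.3},{"x":0,"y":0,"z":0,"rx":0,"ry":0,"rz":0,"grip":0.3},{"x":0,"y":0,"z":0,"rx":0,"ry":0,"rz":0,"grip":0.3}]' 12; python3 go.py .615 -.021 .13 2 .507 -.172 .1 89.6
```

```text
time_s: 42.35
eef_pos: [0.6156, -0.0216, 0.0324]
ee_rot: [2.184, 2.258, 0.002]
ft_force: [0.9, -0.2, -0.4]
opening: 0.057
grasp_force: 0.0
time_s: 42.85
eef_pos: [0.6154, -0.0218, 0.032]
ee_rot: [2.184, 2.258, 0.001]
ft_force: [0.1, 0.8, 6.9]
opening: 0.0332
grasp_force: 12.0
now [ 0.6154 -0.0218  0.032 ] psi 1.89 q1,7 [-0.27  0.14] t 42.85 open 0.0332 gf 12.0 F [0.1 0.8 6.9]
xyz [ 0.0009 -0.0003 -0.098 ] rot [ 0.0006 -0.0006 -0.0019] rows 1.6
xyz [-0.1471 -0.1132  0.03  ] rot [ 0.      0.     -1.5289] rows 8.2
```

```bash
python3 -m pendant '[{"x":0,"y":0,"z":-0.04,"rx":0,"ry":0,"rz":0,"grip":0.3},{"x":0,"y":0,"z":-0.09,"rx":0,"ry":0,"rz":0,"grip":0.3},{"x":-0.02,"y":-0.01,"z":-0.1,"rx":0,"ry":0,"rz":-0.15,"grip":0.3},{"x":-0.045,"y":-0.025,"z":-0.1,"rx":0,"ry":0,"rz":-0.32,"grip":0.3},{"x":-0.07,"y":-0.045,"z":-0.1,"rx":0,"ry":0,"rz":-0.5,"grip":0.3}]';python3 -m pendant '[{"x":0,"y":0,"z":0,"rx":0,"ry":0,"rz":-0.17,"grip":0.3},{"x":0,"y":0,"z":0,"rx":0,"ry":0,"rz":-0.34,"grip":0.3},{"x":0,"y":0,"z":0,"rx":0,"ry":0,"rz":-0.51,"grip":0.3}]'; python3 go.py .507 -.172 .08 89.6
```

```text
time_s: 43.48
eef_pos: [0.5721, -0.0939, 0.1316]
ee_rot: [1.549, 2.733, 0.001]
ft_force: [0.5, 0.2, 0.3]
opening: 0.0337
grasp_force: 12.0
time_s: 43.85
eef_pos: [0.5722, -0.0935, 0.1315]
ee_rot: [-0.811, -3.035, -0.001]
ft_force: [0.3, 0.1, -0.9]
opening: 0.0338
grasp_force: 12.0
now [ 0.5722 -0.0935  0.1315] psi 60.07 q1,7 [-0.04  1.15] t 43.85 open 0.0338 gf 12.0 F [ 0.3  0.1 -0.9]
xyz [ 0.0173 -0.1006  0.0515] rot [ 4.000e-04 -3.000e-04 -5.153e-01] rows 2.8
```

```bash
python3 -m pendant '[{"x":0.006,"y":-0.03,"z":0,"rx":0,"ry":0,"rz":-0.17,"grip":0.3},{"x":0.012,"y":-0.07,"z":0,"rx":0,"ry":0,"rz":-0.34,"grip":0.3},{"x":0.017,"y":-0.1006,"z":0.02,"rx":0,"ry":0,"rz":-0.51,"grip":0.3},{"x":0.017,"y":-0.1006,"z":0.0515,"rx":0,"ry":0,"rz":-0.515,"grip":0.3},{"x":0.017,"y":-0.1006,"z":0.0515,"rx":0,"ry":0,"rz":-0.515,"grip":0.3}]'; python3 go.py .507 -.172 .022 89.6
```

```text
time_s: 44.48
eef_pos: [0.5055, -0.1716, 0.0785]
ee_rot: [-0.021, -3.138, -0.002]
ft_force: [-0.2, 0.6, -0.3]
opening: 0.0334
grasp_force: 12.0
now [ 0.5055 -0.1716  0.0785] psi 89.22 q1,7 [0.17 1.78] t 44.48 open 0.0334 gf 12.0 F [-0.2  0.6 -0.3]
xyz [-0.0017 -0.0004  0.0565] rot [ 0.0011 -0.0035 -0.0066] rows 0.9
```

```bash
python3 -m pendant '[{"x":-0.001,"y":0,"z":0.03,"rx":0,"ry":-0.002,"rz":-0.006,"grip":0.3},{"x":-0.001,"y":0,"z":0.05,"rx":0,"ry":-0.002,"rz":-0.006,"grip":0.3},{"x":-0.001,"y":0,"z":0.056,"rx":0,"ry":-0.002,"rz":-0.006,"grip":0.3},{"x":-0.001,"y":0,"z":0.056,"rx":0,"ry":-0.002,"rz":-0.006,"grip":0.3}]';python3 -m pendant '[{"x":0,"y":0,"z":0.002,"rx":0,"ry":0,"rz":0,"grip":0.3},{"x":0,"y":0,"z":0.004,"rx":0,"ry":0,"rz":0,"grip":0.3},{"x":0,"y":0,"z":0.0045,"rx":0,"ry":0,"rz":0,"grip":0.3},{"x":0,"y":0,"z":0.0045,"rx":0,"ry":0,"rz":0,"grip":0.3}]';python3 -m pendant '[{"x":0,"y":0,"z":0.001,"rx":0,"ry":0,"rz":0,"grip":0.3},{"x":0,"y":0,"z":0.001,"rx":0,"ry":0,"rz":0,"grip":0.3}]'; python3 go.py .507 -.172 .022 89.6
```

```text
time_s: 44.98
eef_pos: [0.5085, -0.1715, 0.0246]
ee_rot: [0.01, 3.139, 0.001]
ft_force: [0.1, -0.6, 0.0]
opening: 0.0335
grasp_force: 12.0
time_s: 45.48
eef_pos: [0.508, -0.1717, 0.0194]
ee_rot: [0.011, 3.14, 0.001]
ft_force: [0.1, 0.5, -0.7]
opening: 0.0335
grasp_force: 12.0
time_s: 45.72
eef_pos: [0.5079, -0.1716, 0.0183]
ee_rot: [0.011, 3.14, 0.001]
ft_force: [-0.0, 0.3, -0.8]
opening: 0.0337
grasp_force: 12.0
now [ 0.5079 -0.1716  0.0183] psi 89.62 q1,7 [0.18 1.79] t 45.73 open 0.0337 gf 12.0 F [-0.   0.3 -0.8]
xyz [ 0.0009 -0.0004 -0.0037] rot [0.0005 0.0017 0.0003] rows 0.1
```

```bash
python3 -m pendant '[{"x":0.001,"y":0,"z":0.001,"rx":0,"ry":0,"rz":0,"grip":0.3},{"x":0.001,"y":0,"z":0.0015,"rx":0,"ry":0,"rz":0,"grip":0.3}]';python3 -m pendant '[{"x":0,"y":0,"z":0.001,"rx":0,"ry":0,"rz":0,"grip":0.3},{"x":0,"y":0,"z":0.001,"rx":0,"ry":0,"rz":0,"grip":0.3}]';python3 -m pendant '[{"x":0,"y":0,"z":0.0003,"rx":0,"ry":0,"rz":0,"grip":0.3}]'
```

```text
time_s: 45.98
eef_pos: [0.5068, -0.1716, 0.0168]
ee_rot: [0.011, 3.14, 0.001]
ft_force: [-0.6, 0.9, 0.4]
opening: 0.0338
grasp_force: 12.0
time_s: 46.22
eef_pos: [0.507, -0.1717, 0.016]
ee_rot: [0.011, 3.14, 0.001]
ft_force: [-1.2, 0.4, 3.5]
opening: 0.0335
grasp_force: 12.0
time_s: 46.35
eef_pos: [0.5071, -0.1717, 0.0159]
ee_rot: [0.011, 3.14, 0.001]
ft_force: [-3.3, 0.3, 13.7]
opening: 0.0338
grasp_force: 12.0
```

Contact, so I'll release, retreat and check all three placements.

```bash
python3 -m pendant '[{"x":0,"y":0,"z":0,"rx":0,"ry":0,"rz":0,"grip":0.5},{"x":0,"y":0,"z":0,"rx":0,"ry":0,"rz":0,"grip":0.5},{"x":0,"y":0,"z":-0.03,"rx":0,"ry":0,"rz":0,"grip":0.5},{"x":0,"y":0,"z":-0.08,"rx":0,"ry":0,"rz":0,"grip":0.5},{"x":0,"y":0,"z":-0.14,"rx":0,"ry":0,"rz":0,"grip":0.5}]'; python3 -m pendant '[{"x":0,"y":0.06,"z":-0.04,"rx":0,"ry":0,"rz":0,"grip":0.5},{"x":0,"y":0.12,"z":-0.06,"rx":0,"ry":0,"rz":0,"grip":0.5},{"x":0,"y":0.18,"z":-0.06,"rx":0,"ry":0,"rz":0,"grip":0.5},{"x":0,"y":0.24,"z":-0.06,"rx":0,"ry":0,"rz":0,"grip":0.5},{"x":0,"y":0.3,"z":-0.06,"rx":0,"ry":0,"rz":0,"grip":0.5}]'; python3 -m pendant '[{"x":0,"y":0,"z":0,"rx":0,"ry":0,"rz":0,"grip":0.5},{"x":0,"y":0,"z":0,"rx":0,"ry":0,"rz":0,"grip":0.5}]'; python3 dk.py .46 .553 -.21 -.135 .015; python3 land.py .425 .52 -.31 -.225 .015; python3 land.py .43 .53 -.505 -.415 .015; python3 - <<'E'
from m import *
im,d=env.grab_frame("top"); X=cloud("top",d)
for c in((.507,-.172),(.473,-.268),(.481,-.459)):
    for sx in(-.028,0,.028):
        m=(abs(X[...,0]-c[0]-sx)<.01)&(abs(X[...,1]-c[1])<.014)&(d>0); print(c,sx,np.median(X[m][:,2]).round(4),end=" | ")
    print()
E
```

```text
time_s: 46.98
eef_pos: [0.506, -0.1715, 0.1564]
ee_rot: [0.01, 3.142, 0.001]
ft_force: [1.3, -0.2, 0.4]
opening: 0.0467
grasp_force: 0.0
time_s: 47.6
eef_pos: [0.5084, 0.1282, 0.216]
ee_rot: [0.011, 3.139, 0.001]
ft_force: [1.5, -0.1, 0.1]
opening: 0.0474
grasp_force: 0.0
time_s: 47.85
eef_pos: [0.5085, 0.1258, 0.2155]
ee_rot: [0.01, 3.14, 0.0]
ft_force: [0.1, -0.4, -0.1]
opening: 0.047
grasp_force: 0.0
top [ 0.5016 -0.1699] size [0.031 0.072] ang 0.4000000000000057
scene [ 0.5068 -0.1731] size [0.031 0.081] ang 179.2
top [(0.4595, -0.2929, 71.6, 31.4, -0.1)]
scene [(0.4636, -0.2947, 80.7, 31.5, 0.2)]
top [(0.4783, -0.4576, 72.2, 32.1, 0.5)]
scene [(0.4825, -0.4587, 81.9, 31.1, -0.6)]
(0.507, -0.172) -0.028 0.0176 | (0.507, -0.172) 0 0.0176 | (0.507, -0.172) 0.028 0.016 | 
(0.473, -0.268) -0.028 0.0061 | (0.473, -0.268) 0 0.0073 | (0.473, -0.268) 0.028 0.004 | 
(0.481, -0.459) -0.028 0.0171 | (0.481, -0.459) 0 0.0175 | (0.481, -0.459) 0.028 0.0181 |
```

The caramel bar has been knocked within or over its tray, so I'll measure it again with a wider box.

```bash
python3 land.py .40 .52 -.355 -.225 .018; python3 - <<'E'
from m import *
for n in("top","scene"):
    im,d=env.grab_frame(n); X=cloud(n,d); h=cv2.cvtColor(im,cv2.COLOR_RGB2HSV)
    m=(h[...,1]>135)&(X[...,0]>.40)&(X[...,0]<.525)&(X[...,1]>-.36)&(X[...,1]<-.22)&(X[...,2]>.011)&(d>0)
    P=X[m]; A=np.c_[P[:,:2]-P[:,:2].mean(0),np.ones(len(P))]; print(n,len(P),P.mean(0).round(4),np.linalg.lstsq(A,P[:,2],rcond=None)[0].round(3),P.min(0).round(3),P.max(0).round(3))
im,_=env.grab_frame("top"); cv2.imwrite("pics/f.png",im[...,::-1])
E
```

```text
top [(0.4591, -0.2924, 71.5, 31.4, -0.1)]
scene [(0.4655, -0.2951, 83.8, 31.4, 0.3)]
top 216 [ 0.4588 -0.2925  0.0181] [0.009 0.044 0.018] [ 0.425 -0.308  0.011] [ 0.494 -0.277  0.029]
scene 211 [ 0.4645 -0.2948  0.0171] [-0.007  0.033  0.017] [ 0.423 -0.309  0.011] [ 0.501 -0.28   0.023]
```

The caramel bar lies flat and square, but it was pushed into the tray's corner at about (0.462,-0.2935). I'll regrip it above the wall tops and centre it again.

```bash
python3 -m pendant '[{"x":0.01,"y":-0.06,"z":0,"rx":0,"ry":0,"rz":0,"grip":0.52},{"x":0.02,"y":-0.12,"z":0,"rx":0,"ry":0,"rz":0,"grip":0.52},{"x":0.03,"y":-0.18,"z":0,"rx":0,"ry":0,"rz":0,"grip":0.52},{"x":0.04,"y":-0.24,"z":0.01,"rx":0,"ry":0,"rz":0,"grip":0.52},{"x":0.046,"y":-0.3,"z":0.03,"rx":0,"ry":0,"rz":0,"grip":0.52}]'; python3 -m pendant '[{"x":0,"y":-0.06,"z":0.02,"rx":0,"ry":0,"rz":0,"grip":0.52},{"x":0,"y":-0.12,"z":0.06,"rx":0,"ry":0,"rz":0,"grip":0.52},{"x":0,"y":-0.12,"z":0.11,"rx":0,"ry":0,"rz":0,"grip":0.52},{"x":0,"y":-0.12,"z":0.12,"rx":0,"ry":0,"rz":0,"grip":0.52},{"x":0,"y":-0.12,"z":0.12,"rx":0,"ry":0,"rz":0,"grip":0.52}]'; python3 go.py .462 -.2935 .02 90; python3 land.py .40 .52 -.355 -.225 .018
```

```text
time_s: 49.08
eef_pos: [0.4607, -0.1745, 0.1864]
ee_rot: [0.01, 3.138, -0.0]
ft_force: [1.0, -0.0, -1.0]
opening: 0.0488
grasp_force: 0.0
time_s: 49.7
eef_pos: [0.4604, -0.2916, 0.0663]
ee_rot: [0.009, 3.14, 0.002]
ft_force: [1.0, 0.1, 0.5]
opening: 0.0487
grasp_force: 0.0
now [ 0.4604 -0.2916  0.0663] psi 89.67 q1,7 [0.33 2.09] t 49.7 open 0.0487 gf 0.0 F [1.  0.1 0.5]
xyz [-0.0015 -0.0019  0.0463] rot [ 0.001   0.0012 -0.0058] rows 0.7
top []
scene [(0.4638, -0.2947, 87.9, 32.3, 0.3)]
```

```bash
python3 -m pendant '[{"x":-0.002,"y":-0.002,"z":0.03,"rx":0,"ry":0,"rz":-0.005,"grip":0.52},{"x":-0.002,"y":-0.002,"z":0.044,"rx":0,"ry":0,"rz":-0.005,"grip":0.52},{"x":-0.002,"y":-0.002,"z":0.046,"rx":0,"ry":0,"rz":-0.005,"grip":0.52},{"x":-0.002,"y":-0.002,"z":0.046,"rx":0,"ry":0,"rz":-0.005,"grip":0.52}]'; python3 -m pendant '[{"x":0,"y":0,"z":0.002,"rx":0,"ry":0,"rz":0,"grip":0.52},{"x":0,"y":0,"z":0.003,"rx":0,"ry":0,"rz":0,"grip":0.52},{"x":0,"y":0,"z":0.003,"rx":0,"ry":0,"rz":0,"grip":0.52}]'; python3 go.py
```

```text
time_s: 50.3
eef_pos: [0.4627, -0.2945, 0.0206]
ee_rot: [0.002, 3.139, 0.0]
ft_force: [0.7, -0.2, -0.7]
opening: 0.0491
grasp_force: 0.0
time_s: 50.68
eef_pos: [0.4623, -0.2944, 0.0168]
ee_rot: [0.003, 3.14, 0.001]
ft_force: [0.3, 0.1, -0.1]
opening: 0.0489
grasp_force: 0.0
now [ 0.4623 -0.2944  0.0168] psi 89.9 q1,7 [0.35 2.11] t 50.67 open 0.0489 gf 0.0 F [ 0.3  0.1 -0.1]
```

```bash
python3 -m pendant '[{"x":0,"y":0,"z":0.001,"rx":0,"ry":0,"rz":0,"grip":0.45},{"x":0,"y":0,"z":0.001,"rx":0,"ry":0,"rz":0,"grip":0.32},{"x":0,"y":0,"z":0.001,"rx":0,"ry":0,"rz":0,"grip":0.32},{"x":0,"y":0,"z":0.001,"rx":0,"ry":0,"rz":0,"grip":0.32},{"x":0,"y":0,"z":0.001,"rx":0,"ry":0,"rz":0,"grip":0.32}]' 12; python3 go.py .462 -.294 .03 90 .474 -.268 .03 89.7 .474 -.268 .0165 89.7
```

```text
time_s: 51.3
eef_pos: [0.4623, -0.2944, 0.0157]
ee_rot: [0.003, 3.14, 0.001]
ft_force: [0.2, -0.0, -0.3]
opening: 0.0337
grasp_force: 12.0
now [ 0.4623 -0.2944  0.0157] psi 89.91 q1,7 [0.35 2.11] t 51.3 open 0.0337 gf 12.0 F [ 0.2 -0.  -0.3]
xyz [ 0.0002  0.0004 -0.0143] rot [ 0.0004  0.0017 -0.0016] rows 0.2
xyz [-0.012  0.026  0.   ] rot [0.     0.     0.0052] rows 0.5
xyz [0.     0.     0.0135] rot [0. 0. 0.] rows 0.2
```

Gripped. Lift 15 mm, shift, and set it down.

```bash
python3 -m pendant '[{"x":0,"y":0,"z":-0.015,"rx":0,"ry":0,"rz":0,"grip":0.32},{"x":-0.006,"y":0.013,"z":-0.02,"rx":0,"ry":0,"rz":0.003,"grip":0.32},{"x":-0.012,"y":0.026,"z":-0.02,"rx":0,"ry":0,"rz":0.004,"grip":0.32},{"x":-0.012,"y":0.026,"z":-0.01,"rx":0,"ry":0,"rz":0.004,"grip":0.32},{"x":-0.012,"y":0.026,"z":-0.003,"rx":0,"ry":0,"rz":0.004,"grip":0.32}]'; python3 -m pendant '[{"x":0,"y":0,"z":0.001,"rx":0,"ry":0,"rz":0,"grip":0.32},{"x":0,"y":0,"z":0.002,"rx":0,"ry":0,"rz":0,"grip":0.32},{"x":0,"y":0,"z":0.002,"rx":0,"ry":0,"rz":0,"grip":0.32}]'; python3 -m pendant '[{"x":0,"y":0,"z":0.001,"rx":0,"ry":0,"rz":0,"grip":0.32},{"x":0,"y":0,"z":0.001,"rx":0,"ry":0,"rz":0,"grip":0.32}]'; python3 go.py
```

```text
time_s: 51.92
eef_pos: [0.4739, -0.2681, 0.0177]
ee_rot: [0.008, 3.141, 0.001]
ft_force: [-0.3, 0.7, 0.3]
opening: 0.0336
grasp_force: 12.0
time_s: 52.3
eef_pos: [0.4742, -0.2686, 0.0168]
ee_rot: [0.01, 3.14, 0.001]
ft_force: [0.3, -0.5, -1.1]
opening: 0.0336
grasp_force: 12.0
time_s: 52.55
eef_pos: [0.4743, -0.2685, 0.0158]
ee_rot: [0.009, 3.14, 0.001]
ft_force: [-1.1, 0.3, 0.1]
opening: 0.0336
grasp_force: 12.0
now [ 0.4743 -0.2685  0.0158] psi 89.67 q1,7 [0.3  2.05] t 52.55 open 0.0336 gf 12.0 F [-1.1  0.3  0.1]
```

At its original height of 0.0157. Releasing, lifting and retreating, then measuring all of them again.

```bash
python3 -m pendant '[{"x":0,"y":0,"z":0,"rx":0,"ry":0,"rz":0,"grip":0.5},{"x":0,"y":0,"z":0,"rx":0,"ry":0,"rz":0,"grip":0.5},{"x":0,"y":0,"z":-0.03,"rx":0,"ry":0,"rz":0,"grip":0.5},{"x":0,"y":0,"z":-0.08,"rx":0,"ry":0,"rz":0,"grip":0.5},{"x":0,"y":0,"z":-0.14,"rx":0,"ry":0,"rz":0,"grip":0.5}]'; python3 -m pendant '[{"x":0,"y":0.06,"z":-0.04,"rx":0,"ry":0,"rz":0,"grip":0.5},{"x":0,"y":0.12,"z":-0.06,"rx":0,"ry":0,"rz":0,"grip":0.5},{"x":0,"y":0.18,"z":-0.06,"rx":0,"ry":0,"rz":0,"grip":0.5},{"x":0,"y":0.24,"z":-0.06,"rx":0,"ry":0,"rz":0,"grip":0.5},{"x":0,"y":0.3,"z":-0.06,"rx":0,"ry":0,"rz":0,"grip":0.5}]'; python3 -m pendant '[{"x":0,"y":0.05,"z":0,"rx":0,"ry":0,"rz":0,"grip":0.5},{"x":0,"y":0.1,"z":0,"rx":0,"ry":0,"rz":0,"grip":0.5},{"x":0,"y":0.1,"z":0,"rx":0,"ry":0,"rz":0,"grip":0.5}]'; python3 dk.py .46 .553 -.21 -.135 .015; python3 land.py .40 .52 -.355 -.225 .018; python3 land.py .41 .53 -.53 -.39 .018; python3 - <<'E'
from m import *
im,d=env.grab_frame("top"); X=cloud("top",d)
for c in((.507,-.172),(.473,-.268),(.481,-.459)):
    m=(abs(X[...,0]-c[0])<.03)&(abs(X[...,1]-c[1])<.013)&(d>0); P=X[m]
    print(c,np.median(P[:,2]).round(4),np.linalg.lstsq(np.c_[P[:,:2]-P[:,:2].mean(0),np.ones(len(P))],P[:,2],rcond=None)[0].round(3))
E
```

```text
time_s: 53.18
eef_pos: [0.4734, -0.2682, 0.1568]
ee_rot: [0.009, 3.141, 0.001]
ft_force: [1.1, -0.7, 0.6]
opening: 0.0471
grasp_force: 0.0
time_s: 53.8
eef_pos: [0.4754, 0.0314, 0.2164]
ee_rot: [0.009, 3.139, 0.001]
ft_force: [1.1, 0.7, 0.9]
opening: 0.0466
grasp_force: 0.0
time_s: 54.18
eef_pos: [0.4758, 0.133, 0.216]
ee_rot: [0.001, 3.14, 0.002]
ft_force: [-0.5, -1.7, 0.4]
opening: 0.0471
grasp_force: 0.0
top [ 0.5017 -0.17  ] size [0.031 0.072] ang 0.19999999999998863
scene [ 0.5067 -0.1731] size [0.031 0.081] ang 179.3
top [(0.4711, -0.2663, 74.7, 31.3, 0.1)]
scene [(0.4789, -0.2697, 81.2, 32.6, 0.0)]
top [(0.4819, -0.5192, 103.1, 24.1, -0.1), (0.4778, -0.4566, 71.8, 32.0, -0.2)]
scene [(0.4802, -0.5203, 102.1, 24.2, -0.8), (0.4852, -0.4587, 81.7, 31.0, -0.6)]
(0.507, -0.172) 0.018 [0.01  0.014 0.018]
(0.473, -0.268) 0.0179 [ 0.003 -0.055  0.018]
(0.481, -0.459) 0.0173 [-0.009  0.067  0.018]
```

All three bars are flat (tops at 0.018), square and centred, so I'm handing the job in.

```bash
python3 -c "
from rig import env; print(env.close_job())"
```

```text
the job is handed in; nothing more can be done
None
```

The caramel, milk and dark bars went down the chute in that order and now lie flat, face up and squared in their own trays by my final camera check; there was no white bar at this start, the caramel bar was knocked aside in its tray and I re-centred it, and I handed in at about 54 s without seeing the verdict.

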